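# Fetch the hemmed-in die from the fingerprint kit drawer

## Robot

A 6-joint arm with a two-finger parallel gripper is mounted at the origin on the work surface. World frame = base frame: x ahead of the robot, y to its left, z up, the work surface at z = 0. Lengths are in m, angles in rad, forces in N, time in s.
With the tool pointing down it reaches from about 0.375 to 0.975 m from the base axis. Payload 3.8 kg.
Tool frame: the origin (TCP) lies on the mounting face of the last link; the fingertips stand 173 mm ahead of it and the grasp point (between the pads) lies 155 mm ahead of it; z points along the fingers, y is the line along which they close (so a half turn about z gives the same grasp; the last joint's range is limited). The gripper opens to 85 mm and grips with 20 to 120 N. Pads are 22 mm wide; open, the fingers measure 114 mm over their backs; the gripper's body (76 mm by 85 mm) begins 54 mm behind the grasp point. The pads swing forward as they close: fully open they stand 13 mm farther back than shut.
Start: joints at [-1.17, 0.264, 1.604, -0, 1.274, -0.037], TCP at [0.286, -0.611, 0.405] pointing down, gripper open.
Joint ranges: [-2.63, 2.63], [-0.94, 2.18], [0.31, 2.57], [-1.31, 4.45], [0, 2.66], [-2.55, 2.55]. Speed limits (rad/s): [2.57, 2.57, 3.14, 3.14, 3.14, 3.14].

## Interface

Orientations are given as a rotation vector (axis times angle).
In Python, from workcell import bot gives the robot as it stands.
- The arm moves only by the tool drive_tool, never from a script. Its argument "increments" is a list of rows, each an object with "delta_pos": the shift along the tool's x, y, z in mm, a list of three; "turn": the turn about the tool's z in rad; "jaw": the opening, from -1 (shut) to 1 (fully open). A call has 1 to 8 rows; each row shifts and turns the commanded pose from where the row before left it, along the tool's axes as they then stand; what a row does not reach is not made up. A row lasts 1/12 s, in which the tool goes at most 41.7 mm and 7.16 degrees, less where a joint would pass 70% of its speed; a pose out of reach is approached as far as the arm can. A call is refused whole if a number of a shift passes 41.7 or a number of a turn 0.125, either way. A call with a gripper value outside its range is refused whole. The fingers move at their own pace and stop on an object; "grip_force" is the grip in N (left out, the last holds). Time passes only in rows, so rows that do not move let the fingers close. It gives the time, the measured TCP pose, the force, the opening and the grip force at its end, in the units of the state.
- bot.read_state(): the state, without advancing time (a new reading comes with each control period).
- bot.read_camera(name): name is "side" or "top"; returns a dict with "pixels" (384x512x3 uint8, red, green, blue), "fovy" (degrees; the focal length in pixels is half the picture's height over the tangent of half this angle, whatever the lens; pixels are square), "cx", "cy" (the principal point, pixels), "camera_from_world" (4x4, takes a point from world to camera coordinates). Camera axes: x right, y down, z forward; pixel columns grow to the right and rows downward; lengths in m; the calibration is good to about 2 mm. A picture is of the moment at which its call begins. There is no depth.
- bot.finish_job(): hands the job in; it is judged then, once.
The state is a dict: "time": time; "q": joint angles; "joint_vel": joint speeds; "joint_torque": joint torques, N m; "tool_pos": TCP position; "tcp_rot": TCP orientation; "wrist_force": force on the tool from outside, world axes, zero at the start; "torque": the same for the moment, N m; "width": opening from 0.0 (shut) to 1.0 (fully open); "grip_force": force on a finger pad.
Only numpy, scipy, OpenCV 4.12 (cv2) and the standard library are available. Lean on these libraries where they do the work, as an engineer would, in place of code of your own. Each camera call takes 0.05 s, during which the arm holds its last target. There are 200 camera calls.

## Task

The brass die on the round black mat is hemmed in by the two yellow marker tents and the upturned copper funnel: first move all three, standing upright, onto the square cork side mat. Then fetch the die and stand it upright in the middle of the red disc on the hand press's feed plate, and only after that put each tent and the funnel back upright on the very ringed spot where it stood at the start. Leave the caliper, the tripod head and the jar alone and tip nothing over.

Things in the scene. Friction and masses are not known exactly. Their poses are not given: they have to be found in the camera images.
- die: Brass press die, an upright cylinder 40 mm in diameter and 40 mm tall with a dark band and a dark dot on top; loose, about 400 g. Starts near the middle of the round black mat, too closely surrounded for gripper fingers. Origin at the centre of its underside, z up.
- tent_black: Yellow plastic A-shaped evidence marker tent with a black upright grip bar on its ridge; loose, 70 g, 88 mm tall. Foot 52 mm (x, along the ridge) by 50 mm (y). Sloping panels up to z = 57 mm; above them the grip bar, 10 mm thick (y), 52 mm long (x), z = 57 to 88 mm: pinch it across its thickness. Origin at the centre of its underside, z up.
- tent_red: Yellow plastic A-shaped evidence marker tent with a red upright grip bar on its ridge; loose, 70 g, 88 mm tall. Foot 52 mm (x, along the ridge) by 50 mm (y). Sloping panels up to z = 57 mm; above them the grip bar, 10 mm thick (y), 52 mm long (x), z = 57 to 88 mm: pinch it across its thickness. Origin at the centre of its underside, z up.
- funnel: Squat copper funnel standing mouth down, spout up; loose, about 160 g, 88 mm tall. Cone 64 mm in diameter at the foot narrowing to the spout at z = 48 mm; spout a plain round tube 20 mm in diameter from z = 50 to 88 mm: pinch it there. Origin at the centre of its underside, z up.
- nest: Round black rubber mat, 224 mm in diameter, 4 mm thick, fixed. Three white rings, 77 mm in diameter, centred 66 mm from the middle at 0, 120 and 240 degrees from its x axis, mark the spots of tents and funnel; which stands on which differs from start to start, and each must return to its own. Origin at the centre of its underside, top at z = 4 mm.
- side_mat: Square cork mat, 180 by 180 mm, 4 mm thick, fixed, the empty side area to the left or right of the black mat. Sides along its x and y; origin at the centre of its underside. It holds the three cleared things, for example at the corners of an 84 mm square about its centre.
- press: Cast-iron hand press with raised lever, fixed, on the other side from the cork mat. Steel feed plate 100 mm wide (y), 12 mm thick, from x = -50 to 240 mm. Origin on the table right under the centre of the 52 mm red disc on the plate; the die stands there on the plate top, z = 12 mm. Nothing overhangs the disc; the frame (340 mm tall) begins 115 mm from it towards +x.
- caliper: Steel caliper lying flat behind the black mat, 170 mm long (y), up to 10 mm high; leave alone. Origin under the middle of its beam.
- tripod_head: Black bakelite tripod head, 60 mm in diameter, 85 mm tall, behind the black mat; leave alone. Origin at the centre of its underside.
- jar: Amber glass powder jar with a black cap, 52 mm in diameter, 70 mm tall, behind the black mat; leave alone. Origin at the centre of its underside.
Not all that is in view belongs to the job. What is shaped like the funnel but pink is not meant.

How it is judged:
On the way, in this order (a step that is already met when the one before it is completed fails the run):
1. both tents and the funnel stand released and upright on the cork side mat (x of tent_black in the frame of side_mat between -0.09 and 0.09 m and y of tent_black in the frame of side_mat between -0.09 and 0.09 m and z of each of tent_black, tent_red, funnel in the frame of side_mat below 0.01 m and linear speed of each of tent_black, tent_red, funnel below 0.03 m/s and contact force between the fingers and tent_black below 0.2 N and angle between each of tent_black, tent_red, funnel's own z axis and vertical below 0.12 rad and x of tent_red in the frame of side_mat between -0.09 and 0.09 m and y of tent_red in the frame of side_mat between -0.09 and 0.09 m and contact force between the fingers and tent_red below 0.2 N and x of funnel in the frame of side_mat between -0.09 and 0.09 m and y of funnel in the frame of side_mat between -0.09 and 0.09 m and contact force between the fingers and funnel below 0.2 N), for 0.2 s.
2. with those three still on the cork mat, the die stands released and upright on the press's red disc (all of step 1 and horizontal distance between die and press below 0.012 m and z of die in the frame of press between 0.008 and 0.018 m and linear speed of die below 0.03 m/s and contact force between the fingers and die below 0.2 N and angle between die's own z axis and vertical below 0.12 rad), for 0.2 s.
At the end, for the whole second after the job is handed in: The die stands upright, at rest, on the feed plate within 12 mm of the red disc's centre; both tents and the funnel stand upright, at rest and released, each within 15 mm of where it stood at the start (horizontal distance between die and press below 0.012 m and z of die in the frame of press between 0.008 and 0.018 m and linear speed of each of die, tent_black, tent_red, funnel, caliper, tripod_head, jar below 0.03 m/s and contact force between the fingers and die below 0.2 N and angle between each of die, tent_black, tent_red, funnel's own z axis and vertical below 0.12 rad and distance of each of tent_black, tent_red, funnel from where it was at the start of the episode below 0.015 m and contact force between the fingers and tent_black below 0.2 N and contact force between the fingers and tent_red below 0.2 N and contact force between the fingers and funnel below 0.2 N); the robot touches nothing.
It fails at once if the caliper, tripod head or jar is moved more than 20 mm (distance of any of caliper, tripod_head, jar from where it was at the start of the episode above 0.02 m).
It fails at once if a tent, the funnel or the die is tipped by more than about 35 degrees (angle between any of tent_black, tent_red, funnel, die's own z axis and vertical above 0.6 rad).
It also fails if it takes over 141 s, if anything falls off the work surface, if the arm or the gripper's body presses on something with over 40 N, if the wrist force passes 120 N, or if a joint passes its speed limit or range.

## Working session

There is one attempt and no reset: what is moved stays moved. The work goes in short steps, Python scripts to look and compute and a tool call to move; the robot and the scene stay as the last step left them, time stands still between calls to the robot, and variables do not carry over. Pictures are saved under pics/ and viewed, at most 14 in all, crops included, and the job is handed in when it is done.

Besides the shell and the picture viewer there is one more tool, called by a JSON object that holds its "fn" and its "kwargs". drive_tool: Moves the arm, as the interface text tells. Its arguments: {"type":"object","properties":{"increments":{"type":"array"},"grip_force":{"type":"number"}},"required":["increments"]}

```bash
mkdir -p pics; cat > h.py <<'E'
import numpy as np,cv2
from workcell import bot
def cam(n,f=None):
    c=bot.read_camera(n)
    if f: cv2.imwrite('pics/'+f,cv2.cvtColor(c['pixels'],cv2.COLOR_RGB2BGR))
    return c
def ray(c,u,v,z):
    f=c['pixels'].shape[0]/2/np.tan(np.radians(c['fovy'])/2)
    T=np.linalg.inv(c['camera_from_world']);d=T[:3,:3]@[(u-c['cx'])/f,(v-c['cy'])/f,1];o=T[:3,3]
    return o+d*(z-o[2])/d[2]
def proj(c,p):
    f=c['pixels'].shape[0]/2/np.tan(np.radians(c['fovy'])/2)
    q=c['camera_from_world']@np.append(p,1);return q[:2]/q[2]*f+[c['cx'],c['cy']]
E
python3 - <<'E'
from h import *
for n in('top','side'):
    c=cam(n)
    cv2.imwrite(f'pics/{n}0.png',cv2.cvtColor(cv2.resize(c['pixels'],(800,600),interpolation=cv2.INTER_CUBIC),cv2.COLOR_RGB2BGR))
    print(n,c['fovy'],c['cx'],c['cy'],np.round(c['camera_from_world'],3).tolist(),[k for k in c])
print(bot.read_state())
E
```

```text
top 46.91083027718167 253.4634283253383 192.24449847273053 [[-0.029, -1.0, -0.01, 0.022], [-0.982, 0.031, -0.185, 0.575], [0.185, 0.004, -0.983, 1.008], [0.0, 0.0, 0.0, 1.0]] ['pixels', 'fovy', 'cx', 'cy', 'camera_from_world']
side 49.52402023281296 256.1448764767092 187.03543469725577 [[0.694, -0.72, -0.022, -0.381], [-0.356, -0.316, -0.88, 0.239], [0.626, 0.618, -0.475, 0.471], [0.0, 0.0, 0.0, 1.0]] ['pixels', 'fovy', 'cx', 'cy', 'camera_from_world']
{'time': 0.1, 'q': array([-1.16991358e+00,  2.64682823e-01,  1.60525061e+00,  1.03457114e-05,
        1.27371382e+00, -3.68990544e-02]), 'joint_vel': array([ 0.0022053 ,  0.00014619, -0.0059993 ,  0.00090051,  0.00126055,
       -0.00016236]), 'joint_torque': array([ 1.24863277e-04, -5.16708827e+01, -3.68589914e+01, -2.41230300e-04,
        6.23843705e-03, -1.43152783e-05]), 'tool_pos': array([ 0.28603143, -0.61105366,  0.40347568]), 'tcp_rot': array([-3.06465754e+00, -6.81743968e-01,  5.68471713e-04]), 'wrist_force': array([0.33608968, 0.26021611, 0.86041487]), 'torque': array([-0.02097216, -0.02993218,  0.00856842]), 'grip_force': 0.0, 'width': 0.999512120508817}
```

View pics/top0.png

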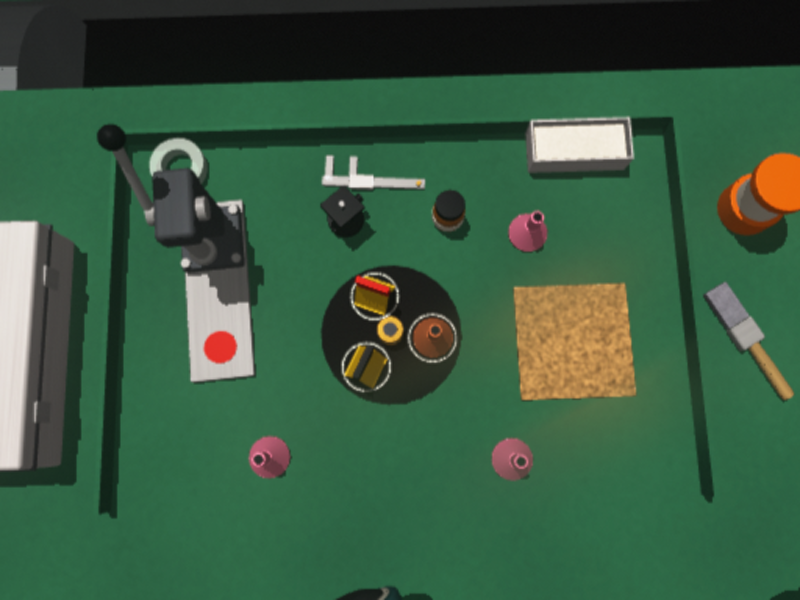

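View pics/side0.png

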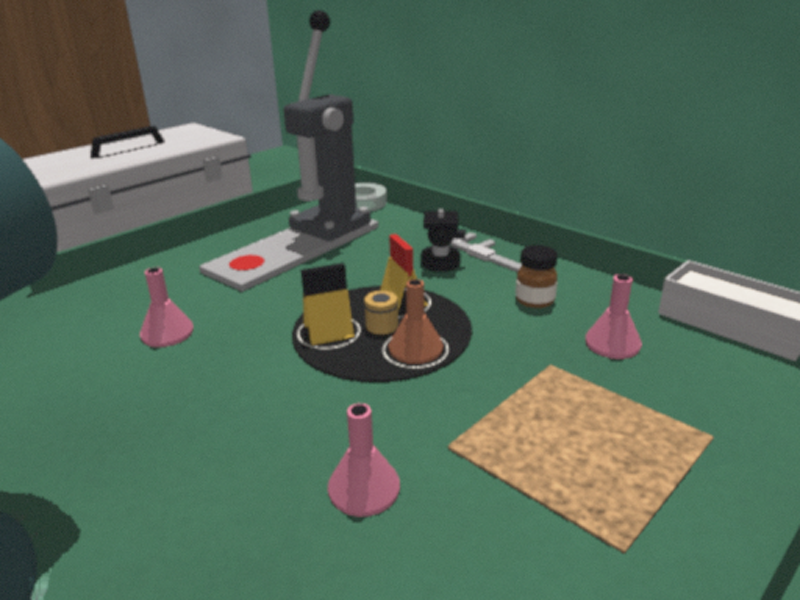

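Candidates (top view, 800x600): copper funnel (433,335) against pink decoys (528,230), (270,457), (512,458); red tent (375,290), black tent (367,367); die (390,330). I choose the copper one and the objects on the round mat; now a close crop.

```bash
python3 - <<'E'
from h import *
c=cam('top');im=cv2.cvtColor(c['pixels'],cv2.COLOR_RGB2BGR)
cr=cv2.resize(im[165:265,200:300],(600,600),interpolation=cv2.INTER_CUBIC)
cv2.imwrite('pics/nest.png',cr)
P=lambda u,v,z:np.round(ray(c,u/1.5625,v/1.5625,z)[:2],3)
hsv=cv2.cvtColor(im,cv2.COLOR_BGR2HSV)
m=((hsv[...,0]<8)|(hsv[...,0]>174))&(hsv[...,1]>190)&(hsv[...,2]>120)
n,l,s,ce=cv2.connectedComponentsWithStats(m.astype(np.uint8))
for i in range(1,n):
    if s[i,4]>30: print('red',s[i],ce[i],ray(c,*ce[i],.012),ray(c,*ce[i],.092))
print('cork',[P(*p,.004) for p in((514,288),(626,283),(636,396),(522,400))])
print('plate',[P(*p,.012) for p in((191,382),(254,376),(242,200))])
print('nest',P(391.5,335,.004),P(322,335,.004),P(462,335,.004),P(391,265,.004),P(391,405,.004))
print('tripod',P(345,205,.08),'jar',P(450,203,.07),'pink',P(537,216,.088),P(258,459,.088),P(521,461,.088))
E
```

```text
red [227 176  22  12  92] [237.69565217 181.76086957] [0.61170874 0.04311067 0.012     ] [0.59456662 0.03990081 0.092     ]
red [131 213  20  19 285] [140.58596491 221.71578947] [0.51844013 0.28526645 0.012     ] [0.50817629 0.26419833 0.092     ]
cork [array([ 0.6  , -0.186]), array([ 0.602, -0.367]), array([ 0.422, -0.366]), array([ 0.421, -0.188])]
plate [array([0.464, 0.329]), array([0.47, 0.23]), array([0.76 , 0.253])]
nest [0.529 0.013] [0.533 0.124] [ 0.526 -0.099] [0.644 0.011] [0.419 0.017]
tripod [0.723 0.078] jar [ 0.724 -0.084] pink [ 0.693 -0.213] [0.346 0.208] [ 0.332 -0.166]
```

View pics/nest.png

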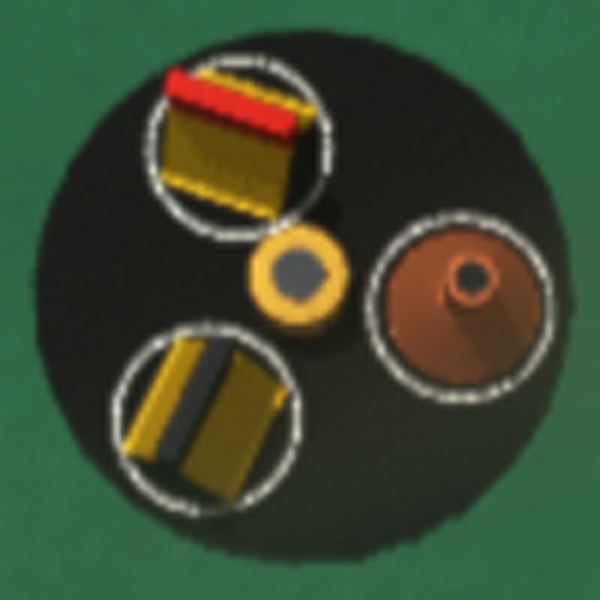

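```bash
python3 - <<'E'
from h import *
c=cam('top')
P=lambda u,v,z:ray(c,(u+.5)/6-.5+200,(v+.5)/6-.5+165,z)[:2]
R=np.round
B=[P(*p,.004) for p in((125,455),(235,503),(290,393),(180,337))]
A=[P(*p,.004) for p in((160,178),(275,218),(318,112))]
ang=lambda d:R(np.degrees(np.arctan2(d[1],d[0])),1)
print('black foot',R(np.mean(B,0),4),[R(np.linalg.norm(B[i]-B[i-1]),4) for i in range(4)],ang(B[3]-B[0]),ang(B[2]-B[1]))
print('red foot',R((A[0]+A[2])/2,4),R(np.linalg.norm(A[1]-A[0]),4),R(np.linalg.norm(A[2]-A[1]),4),ang(A[1]-A[0]),ang(A[2]-A[1])+90)
for n,p in dict(r=(238,147),b=(207,418),f=(462,307)).items():print('ring',n,R(P(*p,.004),4))
print('fun foot',R(P(464,307,.004),4),'spout',R(P(470,278,.092),4))
print('die',R(P(299,274,.044),4))
print('bar black',R(P(207,398,.092),4),ang(P(207,340,.092)-P(157,450,.092)),ang(P(235,348,.092)-P(183,462,.092)))
print('bar red',R(P(238,95,.092),4),ang(P(298,112,.092)-P(180,68,.092)),ang(P(292,138,.061)-P(165,92,.061)))
s=bot.read_state()
from scipy.spatial.transform import Rotation as Q
print(R(Q.from_rotvec(s['tcp_rot']).as_matrix(),3).tolist(),s['tool_pos'])
# mat & disc
q=lambda u,v,z:ray(c,(u+.5)/1.5625-.5,(v+.5)/1.5625-.5,z)[:2]
print('cork',R(np.mean([q(*p,.004) for p in((514,288),(626,283),(636,396),(522,400))],0),4),'plate y mid',R((q(191,382,.012)+q(254,376,.012))/2,4))
E
```

```text
black foot [0.4797 0.0552] [np.float64(0.0535), np.float64(0.0494), np.float64(0.0503), np.float64(0.0512)] -26.1 -28.1
red foot [0.5953 0.0394] 0.0512 0.0486 -111.2 66.7
ring r [0.5945 0.04  ]
ring b [0.4812 0.0554]
ring f [ 0.524  -0.0513]
fun foot [ 0.524  -0.0521] spout [ 0.5234 -0.0507]
die [0.534  0.0153]
bar black [0.4806 0.0507] -25.7 -25.8
bar red [0.5976 0.0362] -112.6 -112.0
[[0.906, 0.424, -0.001], [0.424, -0.906, 0.001], [0.0, -0.001, -1.0]] [ 0.28605808 -0.61116037  0.40384539]
cork [ 0.5114 -0.2761] plate y mid [0.4674 0.2803]
```

```bash
cat > go.py <<'E'
import sys;from h import *
# go.py x y z theta_deg : remaining shift in tool axes (after the turn), mm / rad
x,y,z,t=map(float,sys.argv[1:5]);s=bot.read_state()
from scipy.spatial.transform import Rotation as Q
M=Q.from_rotvec(s['tcp_rot']).as_matrix();th=np.arctan2(M[1,0],M[0,0]);t=np.radians(t)
d=np.array([x,y,z])-s['tool_pos'];c,n=np.cos(t),np.sin(t)
print('turn',round(th-t,4),'dx,dy,dz',np.round([1000*(c*d[0]+n*d[1]),1000*(n*d[0]-c*d[1]),-1000*d[2]],1),'pos',np.round(s['tool_pos'],4),'tilt',round(M[2,2],5),'t',round(s['time'],2),'w',round(s['width'],3),'q6',round(s['q'][5],2))
E
python3 go.py .524 -.0515 .229 25
```

```text
turn 0.0014 dx,dy,dz [ 452.2 -406.7  174.8] pos [ 0.2861 -0.6112  0.4038] tilt -1.0 t 0.2 w 1.004 q6 -0.04
```

{"fn": "drive_tool", "kwargs": {"increments": [{"delta_pos": [28, -25, 0], "turn": 0, "jaw": 0.3}, {"delta_pos": [28, -25, 0], "turn": 0, "jaw": 0.3}, {"delta_pos": [28, -25, 0], "turn": 0, "jaw": 0.3}, {"delta_pos": [28, -25, 0], "turn": 0, "jaw": 0.3}, {"delta_pos": [28, -25, 0], "turn": 0, "jaw": 0.3}, {"delta_pos": [28, -25, 0], "turn": 0, "jaw": 0.3}, {"delta_pos": [28, -25, 0], "turn": 0, "jaw": 0.3}, {"delta_pos": [28, -25, 0], "turn": 0, "jaw": 0.3}], "grip_force": 25}}

```text
time: 0.87
tool_pos: [0.4044, -0.3335, 0.4046]
tcp_rot: [-3.067, -0.682, -0.0]
wrist_force: [1.0, -0.3, 0.2]
width: 0.655
grip_force: 0.0
```

{"fn": "drive_tool", "kwargs": {"increments": [{"delta_pos": [28, -25, 0], "turn": 0, "jaw": 0.3}, {"delta_pos": [28, -25, 0], "turn": 0, "jaw": 0.3}, {"delta_pos": [28, -25, 0], "turn": 0, "jaw": 0.3}, {"delta_pos": [28, -25, 0], "turn": 0, "jaw": 0.3}, {"delta_pos": [28, -25, 0], "turn": 0, "jaw": 0.3}, {"delta_pos": [28, -25, 0], "turn": 0, "jaw": 0.3}, {"delta_pos": [28, -25, 0], "turn": 0, "jaw": 0.3}, {"delta_pos": [0, 0, 0], "turn": 0, "jaw": 0.3}]}}

```text
time: 1.53
tool_pos: [0.5091, -0.0886, 0.4048]
tcp_rot: [-3.062, -0.69, -0.003]
wrist_force: [0.7, -0.6, 0.1]
width: 0.65
grip_force: 0.0
```

```bash
python3 go.py .524 -.0515 .229 25
```

```text
turn 0.0067 dx,dy,dz [ 29.2 -27.3 175.8] pos [ 0.5091 -0.0886  0.4048] tilt -0.99999 t 1.53 w 0.65 q6 0.91
```

{"fn": "drive_tool", "kwargs": {"increments": [{"delta_pos": [29, -27, 0], "turn": 0, "jaw": 0.3}, {"delta_pos": [0, 0, 40], "turn": 0, "jaw": 0.3}, {"delta_pos": [0, 0, 35], "turn": 0, "jaw": 0.3}, {"delta_pos": [0, 0, 25], "turn": 0, "jaw": 0.3}, {"delta_pos": [0, 0, 0], "turn": 0, "jaw": 0.3}, {"delta_pos": [0, 0, 0], "turn": 0, "jaw": 0.3}]}}

```text
time: 2.03
tool_pos: [0.5215, -0.057, 0.3032]
tcp_rot: [-3.065, -0.682, 0.006]
wrist_force: [0.4, 0.0, 0.2]
width: 0.65
grip_force: 0.0
```

```bash
python3 go.py .524 -.0515 .229 25; python3 - <<'E'
from h import *
c=cam('side');p=np.array(proj(c,[.524,-.0515,.06])).astype(int)
im=c['pixels'][max(0,p[1]-110):p[1]+60,p[0]-110:p[0]+110]
cv2.imwrite('pics/f1.png',cv2.cvtColor(cv2.resize(im,None,fx=3.4,fy=3.4,interpolation=cv2.INTER_CUBIC),cv2.COLOR_RGB2BGR))
E
```

```text
turn 0.0014 dx,dy,dz [ 4.6 -3.9 74.2] pos [ 0.5215 -0.057   0.3032] tilt -0.99999 t 2.03 w 0.65 q6 0.98
```

View pics/f1.png

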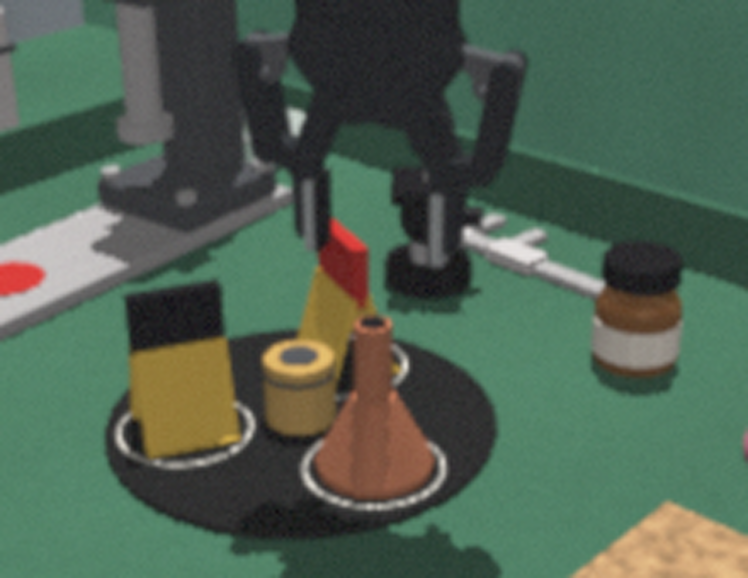

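The side view shows the fingers centred at about (370,200) over the copper spout (373,330), level with it and clear of the tents and the die. I go down and grip.

{"fn": "drive_tool", "kwargs": {"increments": [{"delta_pos": [5, -4, 0], "turn": 0, "jaw": 0.3}, {"delta_pos": [0, 0, 30], "turn": 0, "jaw": 0.3}, {"delta_pos": [0, 0, 30], "turn": 0, "jaw": 0.3}, {"delta_pos": [0, 0, 14], "turn": 0, "jaw": 0.3}, {"delta_pos": [0, 0, 0], "turn": 0, "jaw": 0.3}, {"delta_pos": [0, 0, 0], "turn": 0, "jaw": 0.3}], "grip_force": 35}}

```text
time: 2.58
tool_pos: [0.5261, -0.0512, 0.232]
tcp_rot: [3.066, 0.682, 0.002]
wrist_force: [0.3, -0.5, 0.9]
width: 0.649
grip_force: 0.0
```

{"fn": "drive_tool", "kwargs": {"increments": [{"delta_pos": [0, 0, 0], "turn": 0, "jaw": -0.3}, {"delta_pos": [0, 0, 0], "turn": 0, "jaw": -0.5}, {"delta_pos": [0, 0, 0], "turn": 0, "jaw": -0.7}, {"delta_pos": [0, 0, 0], "turn": 0, "jaw": -1}, {"delta_pos": [0, 0, 0], "turn": 0, "jaw": -1}, {"delta_pos": [0, 0, 0], "turn": 0, "jaw": -1}]}}

```text
time: 3.08
tool_pos: [0.5263, -0.0512, 0.2325]
tcp_rot: [3.066, 0.682, 0.005]
wrist_force: [0.2, 1.5, 6.7]
width: 0.218
grip_force: 35.8
```

```bash
python3 go.py .511 -.322 .37 25
```

```text
turn 0.0014 dx,dy,dz [-128.3  239.  -137.5] pos [ 0.5263 -0.0512  0.2325] tilt -0.99999 t 3.08 w 0.218 q6 0.99
```

{"fn": "drive_tool", "kwargs": {"increments": [{"delta_pos": [0, 0, -10], "turn": 0, "jaw": -1}, {"delta_pos": [0, 0, -25], "turn": 0, "jaw": -1}, {"delta_pos": [0, 0, -35], "turn": 0, "jaw": -1}, {"delta_pos": [0, 0, -35], "turn": 0, "jaw": -1}, {"delta_pos": [0, 0, -30], "turn": 0, "jaw": -1}, {"delta_pos": [-8, 15, 0], "turn": 0, "jaw": -1}, {"delta_pos": [-15, 28, 0], "turn": 0, "jaw": -1}, {"delta_pos": [-16, 30, 0], "turn": 0, "jaw": -1}]}}

```text
time: 3.75
tool_pos: [0.5207, -0.1337, 0.3672]
tcp_rot: [3.065, 0.686, 0.003]
wrist_force: [1.1, 0.1, -1.9]
width: 0.222
grip_force: 35.2
```

{"fn": "drive_tool", "kwargs": {"increments": [{"delta_pos": [-16, 30, 0], "turn": 0, "jaw": -1}, {"delta_pos": [-16, 30, 0], "turn": 0, "jaw": -1}, {"delta_pos": [-16, 30, 0], "turn": 0, "jaw": -1}, {"delta_pos": [-16, 30, 0], "turn": 0, "jaw": -1}, {"delta_pos": [-15, 28, 0], "turn": 0, "jaw": -1}, {"delta_pos": [-9, 17, 0], "turn": 0, "jaw": -1}, {"delta_pos": [0, 0, 0], "turn": 0, "jaw": -1}, {"delta_pos": [0, 0, 0], "turn": 0, "jaw": -1}]}}

```text
time: 4.42
tool_pos: [0.5105, -0.3215, 0.3655]
tcp_rot: [-3.066, -0.678, 0.001]
wrist_force: [0.2, -0.3, -2.0]
width: 0.224
grip_force: 35.1
```

```bash
python3 go.py .511 -.322 .234 25;python3 - <<'E'
from h import *
c=cam('side','f2.png')
E
```

```text
turn -0.001 dx,dy,dz [  0.3   0.6 131.5] pos [ 0.5105 -0.3215  0.3655] tilt -1.0 t 4.42 w 0.224 q6 0.53
```

View pics/f2.png

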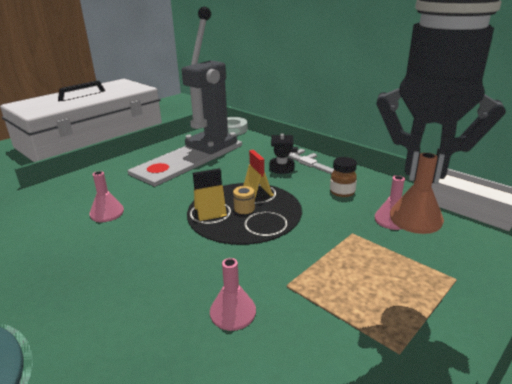

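The funnel hangs upright in the gripper at (418,195) and its ring is empty at (266,224). I lower it onto the cork.

{"fn": "drive_tool", "kwargs": {"increments": [{"delta_pos": [0, 0, 20], "turn": 0, "jaw": -1}, {"delta_pos": [0, 0, 35], "turn": 0, "jaw": -1}, {"delta_pos": [0, 0, 35], "turn": 0, "jaw": -1}, {"delta_pos": [0, 0, 20], "turn": 0, "jaw": -1}, {"delta_pos": [0, 0, 10], "turn": 0, "jaw": -1}, {"delta_pos": [0, 0, 5], "turn": 0, "jaw": -1}, {"delta_pos": [0, 0, 3], "turn": 0, "jaw": -1}, {"delta_pos": [0, 0, 0], "turn": 0, "jaw": -1}]}}

```text
time: 5.13
tool_pos: [0.5118, -0.3204, 0.2387]
tcp_rot: [3.065, 0.683, 0.002]
wrist_force: [0.9, -0.5, -1.5]
width: 0.224
grip_force: 35.1
```

```bash
python3 go.py .511 -.322 .233 25
```

```text
turn 0.0021 dx,dy,dz [-1.4  1.1  5.7] pos [ 0.5118 -0.3204  0.2387] tilt -1.0 t 5.13 w 0.224 q6 0.53
```

{"fn": "drive_tool", "kwargs": {"increments": [{"delta_pos": [0, 0, 3], "turn": 0, "jaw": -1}, {"delta_pos": [0, 0, 2], "turn": 0, "jaw": -1}, {"delta_pos": [0, 0, 0], "turn": 0, "jaw": -1}, {"delta_pos": [0, 0, 0], "turn": 0, "jaw": -0.4}, {"delta_pos": [0, 0, 0], "turn": 0, "jaw": 0.1}, {"delta_pos": [0, 0, 0], "turn": 0, "jaw": 0.1}, {"delta_pos": [0, 0, 0], "turn": 0, "jaw": 0.1}, {"delta_pos": [0, 0, 0], "turn": 0, "jaw": 0.1}]}}

```text
time: 5.8
tool_pos: [0.5112, -0.3207, 0.233]
tcp_rot: [3.066, 0.682, 0.001]
wrist_force: [-0.0, -0.3, -0.4]
width: 0.55
grip_force: 0.0
```

{"fn": "drive_tool", "kwargs": {"increments": [{"delta_pos": [0, 0, -10], "turn": 0, "jaw": 0.1}, {"delta_pos": [0, 0, -30], "turn": 0, "jaw": 0.1}, {"delta_pos": [0, 0, -35], "turn": 0.11, "jaw": 0.1}, {"delta_pos": [0, 0, -35], "turn": 0.12, "jaw": 0.1}, {"delta_pos": [0, 0, 0], "turn": 0.12, "jaw": 0.1}, {"delta_pos": [0, 0, 0], "turn": 0.12, "jaw": 0.1}, {"delta_pos": [0, 0, 0], "turn": 0.12, "jaw": 0.1}, {"delta_pos": [0, 0, 0], "turn": 0.12, "jaw": 0.1}]}}

```text
time: 6.47
tool_pos: [0.5111, -0.3206, 0.3442]
tcp_rot: [3.111, -0.435, 0.002]
wrist_force: [1.0, -0.1, 0.9]
width: 0.55
grip_force: 0.0
```

```bash
python3 go.py .480 .055 .235 -26.5
```

```text
turn 0.1844 dx,dy,dz [-195.4 -322.2  109.2] pos [ 0.5111 -0.3206  0.3442] tilt -1.0 t 6.47 w 0.55 q6 1.25
```

{"fn": "drive_tool", "kwargs": {"increments": [{"delta_pos": [0, 0, 0], "turn": 0.09, "jaw": 0.3}, {"delta_pos": [0, 0, 0], "turn": 0.09, "jaw": 0.3}, {"delta_pos": [-18, -30, 0], "turn": 0, "jaw": 0.3}, {"delta_pos": [-20, -32, 0], "turn": 0, "jaw": 0.3}, {"delta_pos": [-20, -32, 0], "turn": 0, "jaw": 0.3}, {"delta_pos": [-20, -32, 0], "turn": 0, "jaw": 0.3}, {"delta_pos": [-20, -32, 0], "turn": 0, "jaw": 0.3}, {"delta_pos": [-20, -32, 0], "turn": 0, "jaw": 0.3}], "grip_force": 25}}

```text
time: 7.13
tool_pos: [0.4874, -0.0966, 0.3436]
tcp_rot: [-3.061, 0.705, -0.002]
wrist_force: [1.9, 0.3, 0.1]
width: 0.646
grip_force: 0.0
```

{"fn": "drive_tool", "kwargs": {"increments": [{"delta_pos": [-20, -32, 0], "turn": 0, "jaw": 0.3}, {"delta_pos": [-20, -32, 0], "turn": 0, "jaw": 0.3}, {"delta_pos": [-20, -32, 0], "turn": 0, "jaw": 0.3}, {"delta_pos": [-16, -32, 0], "turn": 0, "jaw": 0.3}, {"delta_pos": [0, 0, 20], "turn": 0, "jaw": 0.3}, {"delta_pos": [0, 0, 20], "turn": 0, "jaw": 0.3}, {"delta_pos": [0, 0, 0], "turn": 0, "jaw": 0.3}, {"delta_pos": [0, 0, 0], "turn": 0, "jaw": 0.3}]}}

```text
time: 7.8
tool_pos: [0.4749, 0.0504, 0.3023]
tcp_rot: [3.061, -0.703, -0.004]
wrist_force: [-0.2, -0.6, 0.3]
width: 0.656
grip_force: 0.0
```

```bash
python3 go.py .480 .055 .237 -26.5;python3 - <<'E'
from h import *
c=cam('side','b1.png')
E
```

```text
turn 0.0108 dx,dy,dz [ 2.5 -6.4 65.3] pos [0.4749 0.0504 0.3023] tilt -1.0 t 7.8 w 0.656 q6 2.08
```

View pics/b1.png

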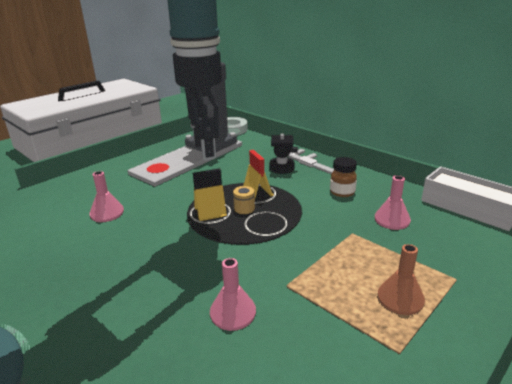

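The funnel stands upright on the cork at (405,280), and the gripper is over the black tent (208,190) with the fingers across its bar. I go down and grip.

{"fn": "drive_tool", "kwargs": {"increments": [{"delta_pos": [2, -6, 0], "turn": 0.01, "jaw": 0.3}, {"delta_pos": [0, 0, 25], "turn": 0, "jaw": 0.3}, {"delta_pos": [0, 0, 25], "turn": 0, "jaw": 0.3}, {"delta_pos": [0, 0, 15], "turn": 0, "jaw": 0.3}, {"delta_pos": [0, 0, 0], "turn": 0, "jaw": 0.3}, {"delta_pos": [0, 0, 0], "turn": 0, "jaw": 0.3}]}}

```text
time: 8.35
tool_pos: [0.4804, 0.0545, 0.2381]
tcp_rot: [3.058, -0.721, -0.0]
wrist_force: [-0.1, 0.2, 0.9]
width: 0.652
grip_force: 0.0
```

{"fn": "drive_tool", "kwargs": {"increments": [{"delta_pos": [0, 0, 0], "turn": 0, "jaw": -0.2}, {"delta_pos": [0, 0, 0], "turn": 0, "jaw": -0.5}, {"delta_pos": [0, 0, 0], "turn": 0, "jaw": -0.7}, {"delta_pos": [0, 0, 0], "turn": 0, "jaw": -0.8}, {"delta_pos": [0, 0, 0], "turn": 0, "jaw": -1}, {"delta_pos": [0, 0, 0], "turn": 0, "jaw": -1}, {"delta_pos": [0, 0, 0], "turn": 0, "jaw": -1}, {"delta_pos": [0, 0, 0], "turn": 0, "jaw": -1}]}}

```text
time: 9.02
tool_pos: [0.4807, 0.0549, 0.239]
tcp_rot: [-3.058, 0.719, -0.003]
wrist_force: [0.5, 0.6, 6.1]
width: 0.114
grip_force: 25.3
```

```bash
python3 go.py .469 -.238 .37 -26.5
```

```text
turn 0.0004 dx,dy,dz [ 120.2  267.3 -131. ] pos [0.4807 0.0549 0.239 ] tilt -1.0 t 9.02 w 0.114 q6 2.1
```

{"fn": "drive_tool", "kwargs": {"increments": [{"delta_pos": [0, 0, -10], "turn": 0, "jaw": -1}, {"delta_pos": [0, 0, -25], "turn": 0, "jaw": -1}, {"delta_pos": [0, 0, -35], "turn": 0, "jaw": -1}, {"delta_pos": [0, 0, -35], "turn": 0, "jaw": -1}, {"delta_pos": [0, 0, -25], "turn": 0, "jaw": -1}, {"delta_pos": [6, 14, 0], "turn": 0, "jaw": -1}, {"delta_pos": [12, 27, 0], "turn": 0, "jaw": -1}, {"delta_pos": [15, 34, 0], "turn": 0, "jaw": -1}]}}

```text
time: 9.68
tool_pos: [0.476, -0.0266, 0.3692]
tcp_rot: [-3.058, 0.714, -0.003]
wrist_force: [1.0, 0.1, -0.0]
width: 0.112
grip_force: 24.5
```

{"fn": "drive_tool", "kwargs": {"increments": [{"delta_pos": [15, 34, 0], "turn": 0, "jaw": -1}, {"delta_pos": [15, 34, 0], "turn": 0, "jaw": -1}, {"delta_pos": [15, 34, 0], "turn": 0, "jaw": -1}, {"delta_pos": [15, 34, 0], "turn": 0, "jaw": -1}, {"delta_pos": [15, 33, 0], "turn": 0, "jaw": -1}, {"delta_pos": [10, 22, 0], "turn": 0, "jaw": -1}, {"delta_pos": [0, 0, 0], "turn": 0, "jaw": -1}, {"delta_pos": [0, 0, 0], "turn": 0, "jaw": -1}]}}

```text
time: 10.35
tool_pos: [0.4665, -0.237, 0.3678]
tcp_rot: [-3.056, 0.724, 0.001]
wrist_force: [0.0, 0.6, -0.5]
width: 0.117
grip_force: 24.6
```

```bash
python3 go.py .469 -.238 .239 -26.5
```

```text
turn -0.0027 dx,dy,dz [  2.7  -0.2 128.8] pos [ 0.4665 -0.237   0.3678] tilt -1.0 t 10.35 w 0.117 q6 1.52
```

{"fn": "drive_tool", "kwargs": {"increments": [{"delta_pos": [3, 0, 20], "turn": 0, "jaw": -1}, {"delta_pos": [0, 0, 35], "turn": 0, "jaw": -1}, {"delta_pos": [0, 0, 35], "turn": 0, "jaw": -1}, {"delta_pos": [0, 0, 20], "turn": 0, "jaw": -1}, {"delta_pos": [0, 0, 10], "turn": 0, "jaw": -1}, {"delta_pos": [0, 0, 5], "turn": 0, "jaw": -1}, {"delta_pos": [0, 0, 2], "turn": 0, "jaw": -1}, {"delta_pos": [0, 0, 1], "turn": 0, "jaw": -1}]}}

```text
time: 11.02
tool_pos: [0.4705, -0.2371, 0.2409]
tcp_rot: [3.058, -0.718, 0.003]
wrist_force: [-0.6, 0.4, -0.3]
width: 0.108
grip_force: 24.6
```

{"fn": "drive_tool", "kwargs": {"increments": [{"delta_pos": [0, 0, 0], "turn": 0, "jaw": -1}, {"delta_pos": [0, 0, 0], "turn": 0, "jaw": -1}]}}

```text
time: 11.18
tool_pos: [0.4705, -0.2376, 0.2414]
tcp_rot: [3.057, -0.719, 0.005]
wrist_force: [-0.6, 0.2, -0.9]
width: 0.116
grip_force: 24.6
```

```bash
python3 go.py .469 -.238 .239 -26.5
```

```text
turn 0.0004 dx,dy,dz [-1.2  1.   2.4] pos [ 0.4705 -0.2376  0.2414] tilt -1.0 t 11.18 w 0.116 q6 1.52
```

{"fn": "drive_tool", "kwargs": {"increments": [{"delta_pos": [0, 0, 2], "turn": 0, "jaw": -1}, {"delta_pos": [0, 0, 0], "turn": 0, "jaw": -1}, {"delta_pos": [0, 0, 0], "turn": 0, "jaw": -0.5}, {"delta_pos": [0, 0, 0], "turn": 0, "jaw": -0.2}, {"delta_pos": [0, 0, 0], "turn": 0, "jaw": 0}, {"delta_pos": [0, 0, 0], "turn": 0, "jaw": 0}, {"delta_pos": [0, 0, -10], "turn": 0, "jaw": 0}, {"delta_pos": [0, 0, -25], "turn": 0, "jaw": 0}]}}

```text
time: 11.85
tool_pos: [0.4678, -0.2363, 0.2697]
tcp_rot: [-3.056, 0.719, 0.013]
wrist_force: [-0.8, -1.0, -0.9]
width: 0.501
grip_force: 0.0
```

{"fn": "drive_tool", "kwargs": {"increments": [{"delta_pos": [0, 0, -35], "turn": -0.12, "jaw": 0.3}, {"delta_pos": [0, 0, -35], "turn": -0.12, "jaw": 0.3}, {"delta_pos": [0, 0, -5], "turn": -0.12, "jaw": 0.3}, {"delta_pos": [0, 0, 0], "turn": -0.12, "jaw": 0.3}, {"delta_pos": [0, 0, 0], "turn": -0.12, "jaw": 0.3}, {"delta_pos": [0, 0, 0], "turn": -0.12, "jaw": 0.3}, {"delta_pos": [0, 0, 0], "turn": -0.12, "jaw": 0.3}, {"delta_pos": [0, 0, 0], "turn": -0.12, "jaw": 0.3}]}}

```text
time: 12.52
tool_pos: [0.4696, -0.2372, 0.3485]
tcp_rot: [3.042, 0.783, 0.001]
wrist_force: [-0.7, 0.3, -0.5]
width: 0.653
grip_force: 0.0
```

{"fn": "drive_tool", "kwargs": {"increments": [{"delta_pos": [0, 0, 0], "turn": -0.12, "jaw": 0.3}, {"delta_pos": [0, 0, 0], "turn": -0.12, "jaw": 0.3}, {"delta_pos": [0, 0, 0], "turn": -0.12, "jaw": 0.3}, {"delta_pos": [0, 0, 0], "turn": -0.12, "jaw": 0.3}, {"delta_pos": [0, 0, 0], "turn": -0.12, "jaw": 0.3}, {"delta_pos": [0, 0, 0], "turn": -0.05, "jaw": 0.3}, {"delta_pos": [0, 0, 0], "turn": 0, "jaw": 0.3}]}}

```text
time: 13.1
tool_pos: [0.4696, -0.2373, 0.3483]
tcp_rot: [2.637, 1.707, 0.0]
wrist_force: [0.4, -0.0, 0.2]
width: 0.649
grip_force: 0.0
```

```bash
python3 go.py .595 .0395 .238 68
```

```text
turn -0.0378 dx,dy,dz [303.6  12.6 110.3] pos [ 0.4696 -0.2373  0.3483] tilt -1.0 t 13.1 w 0.649 q6 -0.09
```

{"fn": "drive_tool", "kwargs": {"increments": [{"delta_pos": [0, 0, 0], "turn": -0.037, "jaw": 0.3}, {"delta_pos": [36, 1.5, 0], "turn": 0, "jaw": 0.3}, {"delta_pos": [38, 1.5, 0], "turn": 0, "jaw": 0.3}, {"delta_pos": [38, 1.5, 0], "turn": 0, "jaw": 0.3}, {"delta_pos": [38, 1.5, 0], "turn": 0, "jaw": 0.3}, {"delta_pos": [38, 1.5, 0], "turn": 0, "jaw": 0.3}, {"delta_pos": [38, 1.5, 0], "turn": 0, "jaw": 0.3}, {"delta_pos": [38, 1.5, 0], "turn": 0, "jaw": 0.3}]}}

```text
time: 13.77
tool_pos: [0.5792, 0.0052, 0.3483]
tcp_rot: [2.608, 1.751, 0.001]
wrist_force: [0.1, -0.6, 0.6]
width: 0.648
grip_force: 0.0
```

{"fn": "drive_tool", "kwargs": {"increments": [{"delta_pos": [38, 1.5, 0], "turn": 0, "jaw": 0.3}, {"delta_pos": [0, 0, 20], "turn": 0, "jaw": 0.3}, {"delta_pos": [0, 0, 20], "turn": 0, "jaw": 0.3}, {"delta_pos": [0, 0, 0], "turn": 0, "jaw": 0.3}, {"delta_pos": [0, 0, 0], "turn": 0, "jaw": 0.3}]}}

```text
time: 14.18
tool_pos: [0.5937, 0.0382, 0.3066]
tcp_rot: [-2.605, -1.752, 0.005]
wrist_force: [0.4, -1.0, 0.0]
width: 0.651
grip_force: 0.0
```

```bash
python3 go.py .595 .0395 .238 68;python3 - <<'E'
from h import *
c=cam('side','r1.png')
E
```

```text
turn -0.0029 dx,dy,dz [ 1.7  0.7 68.6] pos [0.5937 0.0382 0.3066] tilt -0.99999 t 14.18 w 0.651 q6 0.41
```

View pics/r1.png

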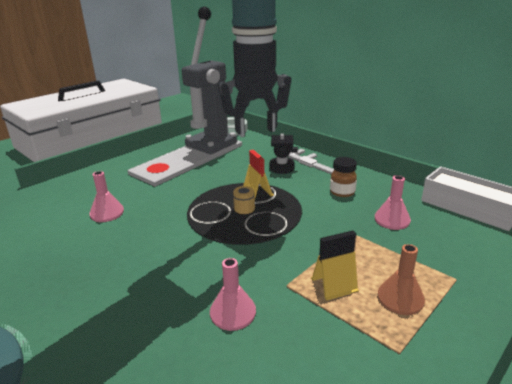

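The black tent (337,268) and the funnel (405,280) stand on the cork, and the open fingers straddle the red bar (257,163). I go down and grip.

{"fn": "drive_tool", "kwargs": {"increments": [{"delta_pos": [2, 1, 0], "turn": 0, "jaw": 0.3}, {"delta_pos": [0, 0, 25], "turn": 0, "jaw": 0.3}, {"delta_pos": [0, 0, 25], "turn": 0, "jaw": 0.3}, {"delta_pos": [0, 0, 19], "turn": 0, "jaw": 0.3}, {"delta_pos": [0, 0, 0], "turn": 0, "jaw": 0.3}, {"delta_pos": [0, 0, 0], "turn": 0, "jaw": 0.3}]}}

```text
time: 14.73
tool_pos: [0.5961, 0.039, 0.2389]
tcp_rot: [-2.607, -1.752, 0.001]
wrist_force: [0.2, -0.0, 0.6]
width: 0.651
grip_force: 0.0
```

{"fn": "drive_tool", "kwargs": {"increments": [{"delta_pos": [0, 0, 0], "turn": 0, "jaw": -0.2}, {"delta_pos": [0, 0, 0], "turn": 0, "jaw": -0.5}, {"delta_pos": [0, 0, 0], "turn": 0, "jaw": -0.7}, {"delta_pos": [0, 0, 0], "turn": 0, "jaw": -0.8}, {"delta_pos": [0, 0, 0], "turn": 0, "jaw": -1}, {"delta_pos": [0, 0, 0], "turn": 0, "jaw": -1}, {"delta_pos": [0, 0, 0], "turn": 0, "jaw": -1}, {"delta_pos": [0, 0, 0], "turn": 0, "jaw": -1}]}}

```text
time: 15.4
tool_pos: [0.5966, 0.0394, 0.2395]
tcp_rot: [2.605, 1.754, 0.002]
wrist_force: [-0.1, -0.9, 4.6]
width: 0.115
grip_force: 26.9
```

```bash
python3 go.py .558 -.238 .37 68
```

```text
turn -0.0019 dx,dy,dz [-271.7   68.1 -130.5] pos [0.5966 0.0394 0.2395] tilt -1.0 t 15.4 w 0.115 q6 0.41
```

{"fn": "drive_tool", "kwargs": {"increments": [{"delta_pos": [0, 0, -10], "turn": 0, "jaw": -1}, {"delta_pos": [0, 0, -25], "turn": 0, "jaw": -1}, {"delta_pos": [0, 0, -35], "turn": 0, "jaw": -1}, {"delta_pos": [0, 0, -35], "turn": 0, "jaw": -1}, {"delta_pos": [0, 0, -25], "turn": 0, "jaw": -1}, {"delta_pos": [-16, 4, 0], "turn": 0, "jaw": -1}, {"delta_pos": [-28, 7, 0], "turn": 0, "jaw": -1}, {"delta_pos": [-36, 9, 0], "turn": 0, "jaw": -1}]}}

```text
time: 16.07
tool_pos: [0.5845, -0.0413, 0.3699]
tcp_rot: [2.603, 1.758, 0.003]
wrist_force: [-0.2, -0.2, -1.2]
width: 0.109
grip_force: 26.1
```

{"fn": "drive_tool", "kwargs": {"increments": [{"delta_pos": [-36, 9, 0], "turn": 0, "jaw": -1}, {"delta_pos": [-36, 9, 0], "turn": 0, "jaw": -1}, {"delta_pos": [-36, 9, 0], "turn": 0, "jaw": -1}, {"delta_pos": [-36, 9, 0], "turn": 0, "jaw": -1}, {"delta_pos": [-28, 7, 0], "turn": 0, "jaw": -1}, {"delta_pos": [-20, 5, 0], "turn": 0, "jaw": -1}, {"delta_pos": [0, 0, 0], "turn": 0, "jaw": -1}, {"delta_pos": [0, 0, 0], "turn": 0, "jaw": -1}]}}

```text
time: 16.73
tool_pos: [0.5562, -0.239, 0.3684]
tcp_rot: [-2.607, -1.75, 0.0]
wrist_force: [1.2, 0.1, -1.1]
width: 0.111
grip_force: 26.0
```

```bash
python3 go.py .558 -.238 .2395 68
```

```text
turn -0.0046 dx,dy,dz [  1.6   1.3 128.9] pos [ 0.5562 -0.239   0.3684] tilt -1.0 t 16.73 w 0.111 q6 -0.06
```

{"fn": "drive_tool", "kwargs": {"increments": [{"delta_pos": [1, 1, 20], "turn": 0, "jaw": -1}, {"delta_pos": [0, 0, 35], "turn": 0, "jaw": -1}, {"delta_pos": [0, 0, 35], "turn": 0, "jaw": -1}, {"delta_pos": [0, 0, 20], "turn": 0, "jaw": -1}, {"delta_pos": [0, 0, 10], "turn": 0, "jaw": -1}, {"delta_pos": [0, 0, 5], "turn": 0, "jaw": -1}, {"delta_pos": [0, 0, 2], "turn": 0, "jaw": -1}, {"delta_pos": [0, 0, 0], "turn": 0, "jaw": -1}]}}

```text
time: 17.4
tool_pos: [0.5588, -0.2373, 0.2427]
tcp_rot: [2.605, 1.754, 0.002]
wrist_force: [0.5, -0.1, -1.2]
width: 0.115
grip_force: 26.0
```

{"fn": "drive_tool", "kwargs": {"increments": [{"delta_pos": [0, 0, 2], "turn": 0, "jaw": -1}, {"delta_pos": [0, 0, 0], "turn": 0, "jaw": -1}, {"delta_pos": [0, 0, 0], "turn": 0, "jaw": -1}]}}

```text
time: 17.65
tool_pos: [0.5586, -0.2378, 0.2411]
tcp_rot: [2.605, 1.753, 0.002]
wrist_force: [-0.1, 0.4, -0.3]
width: 0.113
grip_force: 26.0
```

```bash
python3 go.py .558 -.238 .2395 68
```

```text
turn -0.002 dx,dy,dz [-0.4 -0.5  1.6] pos [ 0.5586 -0.2378  0.2411] tilt -1.0 t 17.65 w 0.113 q6 -0.06
```

{"fn": "drive_tool", "kwargs": {"increments": [{"delta_pos": [0, 0, 1.5], "turn": 0, "jaw": -1}, {"delta_pos": [0, 0, 0], "turn": 0, "jaw": -1}, {"delta_pos": [0, 0, 0], "turn": 0, "jaw": -0.5}, {"delta_pos": [0, 0, 0], "turn": 0, "jaw": -0.2}, {"delta_pos": [0, 0, 0], "turn": 0, "jaw": 0}, {"delta_pos": [0, 0, 0], "turn": 0, "jaw": 0}, {"delta_pos": [0, 0, -10], "turn": 0, "jaw": 0}, {"delta_pos": [0, 0, -25], "turn": 0, "jaw": 0}]}}

```text
time: 18.32
tool_pos: [0.5561, -0.2367, 0.2696]
tcp_rot: [-2.6, -1.75, 0.007]
wrist_force: [0.5, -0.2, -0.7]
width: 0.501
grip_force: 0.0
```

{"fn": "drive_tool", "kwargs": {"increments": [{"delta_pos": [0, 0, -35], "turn": 0, "jaw": 0.6}, {"delta_pos": [0, 0, -30], "turn": 0, "jaw": 0.6}, {"delta_pos": [0, 0, 0], "turn": 0, "jaw": 0.6}, {"delta_pos": [0, 0, 0], "turn": 0, "jaw": 0.6}]}}

```text
time: 18.65
tool_pos: [0.5591, -0.2381, 0.3421]
tcp_rot: [2.602, 1.751, 0.005]
wrist_force: [0.0, 0.2, -0.9]
width: 0.804
grip_force: 0.0
```

```bash
python3 go.py .534 .015 .184 68;python3 - <<'E'
from h import *
c=cam('side','k1.png')
E
```

```text
turn -0.002 dx,dy,dz [ 225.2 -118.1  158.1] pos [ 0.5591 -0.2381  0.3421] tilt -0.99998 t 18.65 w 0.804 q6 -0.06
```

View pics/k1.png

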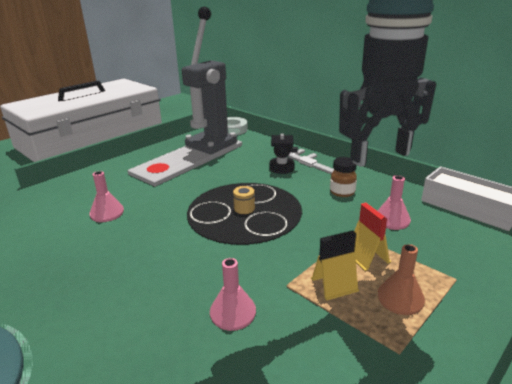

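All three stand upright on the cork (black 337,268; red 370,235; funnel 405,280), and the die (244,200) is free. I go to the die.

{"fn": "drive_tool", "kwargs": {"increments": [{"delta_pos": [30, -16, 0], "turn": 0, "jaw": 0.6}, {"delta_pos": [33, -17, 0], "turn": 0, "jaw": 0.6}, {"delta_pos": [33, -17, 0], "turn": 0, "jaw": 0.6}, {"delta_pos": [33, -17, 0], "turn": 0, "jaw": 0.6}, {"delta_pos": [33, -17, 0], "turn": 0, "jaw": 0.6}, {"delta_pos": [33, -17, 0], "turn": 0, "jaw": 0.6}, {"delta_pos": [30, -17, 0], "turn": 0, "jaw": 0.6}, {"delta_pos": [0, 0, 30], "turn": 0, "jaw": 0.6}], "grip_force": 50}}

```text
time: 19.37
tool_pos: [0.5346, 0.0201, 0.3121]
tcp_rot: [2.601, 1.758, 0.013]
wrist_force: [0.9, 0.3, -0.6]
width: 0.8
grip_force: 0.0
```

{"fn": "drive_tool", "kwargs": {"increments": [{"delta_pos": [0, 0, 30], "turn": 0, "jaw": 0.6}, {"delta_pos": [0, 0, 20], "turn": 0, "jaw": 0.6}, {"delta_pos": [0, 0, 0], "turn": 0, "jaw": 0.6}, {"delta_pos": [0, 0, 0], "turn": 0, "jaw": 0.6}]}}

```text
time: 19.7
tool_pos: [0.5319, 0.0154, 0.2557]
tcp_rot: [-2.603, -1.752, 0.008]
wrist_force: [-0.3, -0.2, 0.4]
width: 0.803
grip_force: 0.0
```

```bash
python3 go.py .534 .015 .184 68
```

```text
turn -0.0018 dx,dy,dz [ 0.4  2.2 71.7] pos [0.5319 0.0154 0.2557] tilt -0.99998 t 19.7 w 0.803 q6 0.37
```

{"fn": "drive_tool", "kwargs": {"increments": [{"delta_pos": [0, 2, 20], "turn": 0, "jaw": 0.6}, {"delta_pos": [0, 0, 25], "turn": 0, "jaw": 0.6}, {"delta_pos": [0, 0, 15], "turn": 0, "jaw": 0.6}, {"delta_pos": [0, 0, 10], "turn": 0, "jaw": 0.6}, {"delta_pos": [0, 0, 0], "turn": 0, "jaw": 0.6}, {"delta_pos": [0, 0, 0], "turn": 0, "jaw": 0.6}]}}

```text
time: 20.2
tool_pos: [0.5358, 0.0143, 0.1889]
tcp_rot: [2.606, 1.753, 0.001]
wrist_force: [-0.1, 0.2, -0.1]
width: 0.797
grip_force: 0.0
```

{"fn": "drive_tool", "kwargs": {"increments": [{"delta_pos": [0, 0, 0], "turn": 0, "jaw": 0.3}, {"delta_pos": [0, 0, 0], "turn": 0, "jaw": 0.1}, {"delta_pos": [0, 0, 0], "turn": 0, "jaw": 0}, {"delta_pos": [0, 0, 0], "turn": 0, "jaw": -0.2}, {"delta_pos": [0, 0, 0], "turn": 0, "jaw": -0.5}, {"delta_pos": [0, 0, 0], "turn": 0, "jaw": -1}, {"delta_pos": [0, 0, 0], "turn": 0, "jaw": -1}]}}

```text
time: 20.78
tool_pos: [0.5358, 0.0146, 0.1896]
tcp_rot: [2.606, 1.754, 0.002]
wrist_force: [-2.1, 0.3, 6.5]
width: 0.453
grip_force: 50.4
```

```bash
python3 go.py .518 .285 .37 68
```

```text
turn -0.002 dx,dy,dz [ 244.  -117.8 -180.4] pos [0.5358 0.0146 0.1896] tilt -1.0 t 20.78 w 0.453 q6 0.37
```

{"fn": "drive_tool", "kwargs": {"increments": [{"delta_pos": [0, 0, -10], "turn": 0, "jaw": -1}, {"delta_pos": [0, 0, -30], "turn": 0, "jaw": -1}, {"delta_pos": [0, 0, -30], "turn": 0, "jaw": -1}, {"delta_pos": [0, 0, -20], "turn": 0, "jaw": -1}, {"delta_pos": [16, -8, 0], "turn": 0, "jaw": -1}, {"delta_pos": [28, -14, 0], "turn": 0, "jaw": -1}, {"delta_pos": [34, -16, 0], "turn": 0, "jaw": -1}, {"delta_pos": [34, -16, 0], "turn": 0, "jaw": -1}]}}

```text
time: 21.45
tool_pos: [0.527, 0.1393, 0.2787]
tcp_rot: [2.608, 1.751, 0.001]
wrist_force: [0.9, -0.3, -2.6]
width: 0.451
grip_force: 51.2
```

{"fn": "drive_tool", "kwargs": {"increments": [{"delta_pos": [34, -16, 0], "turn": 0, "jaw": -1}, {"delta_pos": [34, -16, 0], "turn": 0, "jaw": -1}, {"delta_pos": [30, -15, 0], "turn": 0, "jaw": -1}, {"delta_pos": [22, -11, 0], "turn": 0, "jaw": -1}, {"delta_pos": [12, -6, 0], "turn": 0, "jaw": -1}, {"delta_pos": [0, 0, 0], "turn": 0, "jaw": -1}, {"delta_pos": [0, 0, 0], "turn": 0, "jaw": -1}]}}

```text
time: 22.03
tool_pos: [0.5175, 0.2852, 0.278]
tcp_rot: [2.604, 1.756, -0.001]
wrist_force: [-0.6, -0.2, -3.6]
width: 0.457
grip_force: 51.2
```

```bash
python3 go.py .518 .285 .1976 68; python3 - <<'E'
from h import *
c=cam('top');p=np.array(proj(c,[.518,.285,.05])).astype(int)
im=c['pixels'][p[1]-60:p[1]+60,p[0]-60:p[0]+60]
c2=cam('side');p=np.array(proj(c2,[.518,.285,.05])).astype(int)
im2=c2['pixels'][p[1]-60:p[1]+60,p[0]-60:p[0]+60]
cv2.imwrite('pics/d1.png',cv2.cvtColor(cv2.resize(np.hstack([im,im2]),(800,400),interpolation=cv2.INTER_CUBIC),cv2.COLOR_RGB2BGR))
E
```

```text
turn -0.0003 dx,dy,dz [-0.   0.5 80.4] pos [0.5175 0.2852 0.278 ] tilt -1.0 t 22.03 w 0.457 q6 0.85
```

View pics/d1.png

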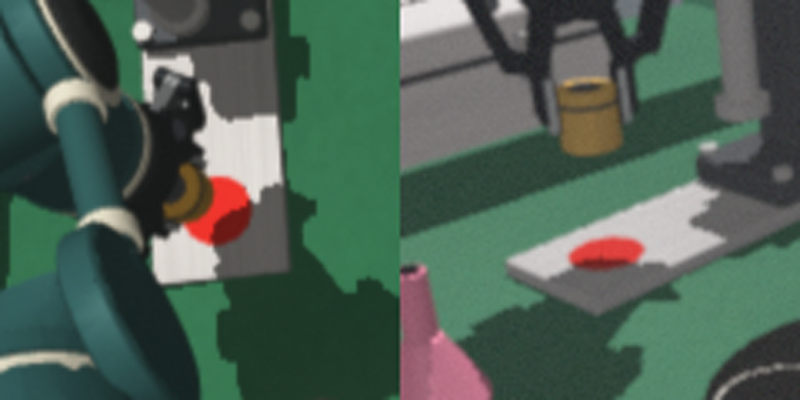

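The die hangs upright in the grip (590,115 in the right half), over the red disc (607,253), with the pink cone clear at (430,330). I lower it.

{"fn": "drive_tool", "kwargs": {"increments": [{"delta_pos": [0, 0, 15], "turn": 0, "jaw": -1}, {"delta_pos": [0, 0, 25], "turn": 0, "jaw": -1}, {"delta_pos": [0, 0, 20], "turn": 0, "jaw": -1}, {"delta_pos": [0, 0, 10], "turn": 0, "jaw": -1}, {"delta_pos": [0, 0, 5], "turn": 0, "jaw": -1}, {"delta_pos": [0, 0, 2], "turn": 0, "jaw": -1}, {"delta_pos": [0, 0, 0], "turn": 0, "jaw": -1}, {"delta_pos": [0, 0, 0], "turn": 0, "jaw": -1}]}}

```text
time: 22.8
tool_pos: [0.5186, 0.2851, 0.2024]
tcp_rot: [2.606, 1.753, 0.003]
wrist_force: [-0.7, -0.7, -2.4]
width: 0.454
grip_force: 51.2
```

```bash
python3 go.py .518 .285 .1976 68; python3 - <<'E'
from h import *
c2=cam('side');p=np.array(proj(c2,[.518,.285,.05])).astype(int)
im2=c2['pixels'][p[1]-50:p[1]+50,p[0]-50:p[0]+50]
cv2.imwrite('pics/d2.png',cv2.cvtColor(cv2.resize(im2,(600,600),interpolation=cv2.INTER_CUBIC),cv2.COLOR_RGB2BGR))
print(p)
for q in([.518,.285,.012],[.518,.285,.052]):print((proj(c2,q)-p+50)*6)
E
```

```text
turn -0.0024 dx,dy,dz [-0.3 -0.5  4.8] pos [0.5186 0.2851 0.2024] tilt -1.0 t 22.8 w 0.454 q6 0.85
[156 152]
[313.51955562 392.8346653 ]
[299.37793333 297.61907784]
```

View pics/d2.png

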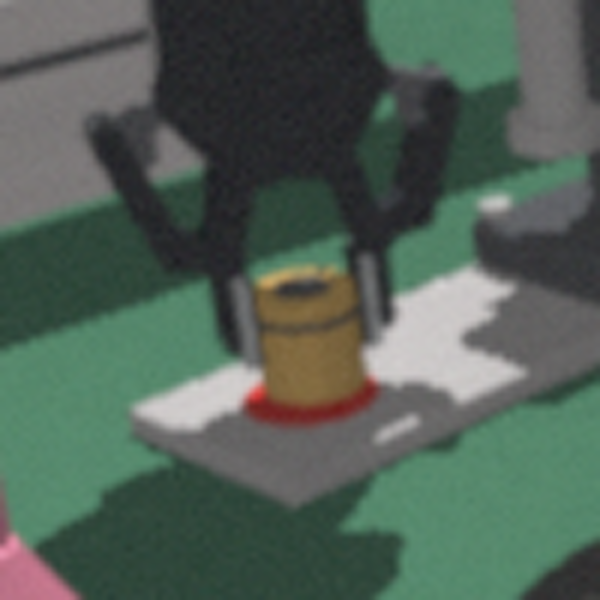

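The die is over the red disc (disc spans 247–380 about 313, die bottom about 315,400), so it is centred within about 2 mm. I set it down and release.

{"fn": "drive_tool", "kwargs": {"increments": [{"delta_pos": [0, 0, 3], "turn": 0, "jaw": -1}, {"delta_pos": [0, 0, 1.5], "turn": 0, "jaw": -1}, {"delta_pos": [0, 0, 0], "turn": 0, "jaw": -1}, {"delta_pos": [0, 0, 0], "turn": 0, "jaw": -1}, {"delta_pos": [0, 0, 0], "turn": 0, "jaw": 0.2}, {"delta_pos": [0, 0, 0], "turn": 0, "jaw": 0.5}, {"delta_pos": [0, 0, 0], "turn": 0, "jaw": 0.6}, {"delta_pos": [0, 0, 0], "turn": 0, "jaw": 0.6}]}}

```text
time: 23.52
tool_pos: [0.5179, 0.285, 0.1968]
tcp_rot: [-2.606, -1.754, -0.0]
wrist_force: [0.2, 0.7, 0.9]
width: 0.8
grip_force: 0.0
```

{"fn": "drive_tool", "kwargs": {"increments": [{"delta_pos": [0, 0, -10], "turn": 0, "jaw": 0.6}, {"delta_pos": [0, 0, -25], "turn": 0, "jaw": 0.6}, {"delta_pos": [0, 0, -35], "turn": 0, "jaw": 0.6}, {"delta_pos": [0, 0, -35], "turn": 0, "jaw": 0.3}, {"delta_pos": [0, 0, -35], "turn": 0, "jaw": 0.3}, {"delta_pos": [0, 0, -10], "turn": 0, "jaw": 0.3}, {"delta_pos": [0, 0, 0], "turn": 0, "jaw": 0.3}]}}

```text
time: 24.1
tool_pos: [0.5193, 0.2858, 0.3525]
tcp_rot: [2.605, 1.753, 0.015]
wrist_force: [0.6, -0.3, 1.0]
width: 0.65
grip_force: 0.0
```

```bash
python3 go.py .558 -.238 .2395 68; python3 - <<'E'
from h import *
c=cam('side');p=np.array(proj(c,[.518,.285,.05])).astype(int)
im=c['pixels'][p[1]-50:p[1]+50,p[0]-50:p[0]+50]
p2=np.array(proj(c,[.515,-.27,.05])).astype(int)
im2=c['pixels'][p2[1]-65:p2[1]+65,p2[0]-65:p2[0]+65]
cv2.imwrite('pics/d3.png',cv2.cvtColor(np.hstack([cv2.resize(i,(400,400),interpolation=cv2.INTER_CUBIC) for i in(im,im2)]),cv2.COLOR_RGB2BGR))
print((proj(c,[.518,.285,.052])-p+50)*4)
E
```

```text
turn -0.002 dx,dy,dz [-471.2  232.1  113. ] pos [0.5193 0.2858 0.3525] tilt -0.99995 t 24.1 w 0.65 q6 0.85
[199.58528889 198.41271856]
```

View pics/d3.png

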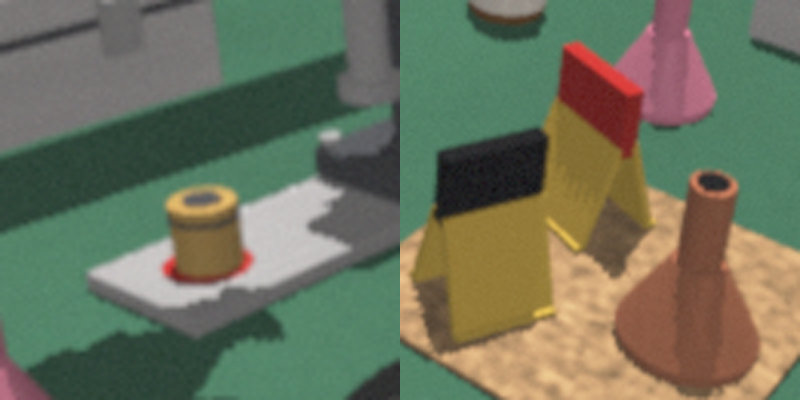

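The die stands on the red disc (205,235), and the tents and funnel stand upright on the cork. Now I return the red tent.

{"fn": "drive_tool", "kwargs": {"increments": [{"delta_pos": [-31, 16, 0], "turn": 0, "jaw": 0.3}, {"delta_pos": [-34, 17, 0], "turn": 0, "jaw": 0.3}, {"delta_pos": [-34, 17, 0], "turn": 0, "jaw": 0.3}, {"delta_pos": [-34, 17, 0], "turn": 0, "jaw": 0.3}, {"delta_pos": [-34, 17, 0], "turn": 0, "jaw": 0.3}, {"delta_pos": [-34, 17, 0], "turn": 0, "jaw": 0.3}, {"delta_pos": [-34, 17, 0], "turn": 0, "jaw": 0.3}, {"delta_pos": [-34, 17, 0], "turn": 0, "jaw": 0.3}], "grip_force": 25}}

```text
time: 24.82
tool_pos: [0.5403, -0.0167, 0.3438]
tcp_rot: [-2.604, -1.753, 0.006]
wrist_force: [0.4, 0.4, 0.2]
width: 0.646
grip_force: 0.0
```

{"fn": "drive_tool", "kwargs": {"increments": [{"delta_pos": [-34, 17, 0], "turn": 0, "jaw": 0.3}, {"delta_pos": [-34, 17, 0], "turn": 0, "jaw": 0.3}, {"delta_pos": [-34, 17, 0], "turn": 0, "jaw": 0.3}, {"delta_pos": [-34, 17, 0], "turn": 0, "jaw": 0.3}, {"delta_pos": [-34, 15, 0], "turn": 0, "jaw": 0.3}, {"delta_pos": [-30, 13, 0], "turn": 0, "jaw": 0.3}, {"delta_pos": [0, 0, 0], "turn": 0, "jaw": 0.3}, {"delta_pos": [0, 0, 0], "turn": 0, "jaw": 0.3}]}}

```text
time: 25.48
tool_pos: [0.5542, -0.2378, 0.3437]
tcp_rot: [-2.606, -1.747, 0.004]
wrist_force: [-0.4, 0.1, -0.7]
width: 0.65
grip_force: 0.0
```

```bash
python3 go.py .5585 -.238 .2395 68
```

```text
turn -0.0054 dx,dy,dz [  1.4   4.1 104.2] pos [ 0.5542 -0.2378  0.3437] tilt -0.99999 t 25.48 w 0.65 q6 -0.06
```

{"fn": "drive_tool", "kwargs": {"increments": [{"delta_pos": [1, 3, 25], "turn": 0, "jaw": 0.3}, {"delta_pos": [0, 0, 30], "turn": 0, "jaw": 0.3}, {"delta_pos": [0, 0, 25], "turn": 0, "jaw": 0.3}, {"delta_pos": [0, 0, 15], "turn": 0, "jaw": 0.3}, {"delta_pos": [0, 0, 9], "turn": 0, "jaw": 0.3}, {"delta_pos": [0, 0, 0], "turn": 0, "jaw": 0.3}, {"delta_pos": [0, 0, 0], "turn": 0, "jaw": 0.3}]}}

```text
time: 26.07
tool_pos: [0.5582, -0.2356, 0.2419]
tcp_rot: [-2.604, -1.754, 0.001]
wrist_force: [-0.1, -0.3, 1.2]
width: 0.653
grip_force: 0.0
```

{"fn": "drive_tool", "kwargs": {"increments": [{"delta_pos": [0, 0, 0], "turn": 0, "jaw": -0.2}, {"delta_pos": [0, 0, 0], "turn": 0, "jaw": -0.5}, {"delta_pos": [0, 0, 0], "turn": 0, "jaw": -0.7}, {"delta_pos": [0, 0, 0], "turn": 0, "jaw": -0.8}, {"delta_pos": [0, 0, 0], "turn": 0, "jaw": -1}, {"delta_pos": [0, 0, 0], "turn": 0, "jaw": -1}, {"delta_pos": [0, 0, 0], "turn": 0, "jaw": -1}]}}

```text
time: 26.65
tool_pos: [0.5591, -0.237, 0.244]
tcp_rot: [2.605, 1.753, 0.002]
wrist_force: [0.3, -0.0, 6.0]
width: 0.108
grip_force: 25.2
```

```bash
python3 go.py .5963 .0393 .37 68
```

```text
turn -0.0022 dx,dy,dz [ 270.1  -69.  -126. ] pos [ 0.5591 -0.237   0.244 ] tilt -1.0 t 26.65 w 0.108 q6 -0.06
```

{"fn": "drive_tool", "kwargs": {"increments": [{"delta_pos": [0, 0, -10], "turn": 0, "jaw": -1}, {"delta_pos": [0, 0, -25], "turn": 0, "jaw": -1}, {"delta_pos": [0, 0, -35], "turn": 0, "jaw": -1}, {"delta_pos": [0, 0, -35], "turn": 0, "jaw": -1}, {"delta_pos": [0, 0, -22], "turn": 0, "jaw": -1}, {"delta_pos": [16, -4, 0], "turn": 0, "jaw": -1}, {"delta_pos": [28, -7, 0], "turn": 0, "jaw": -1}, {"delta_pos": [36, -9, 0], "turn": 0, "jaw": -1}]}}

```text
time: 27.32
tool_pos: [0.5697, -0.1559, 0.3707]
tcp_rot: [2.608, 1.749, 0.0]
wrist_force: [1.4, 0.5, -0.6]
width: 0.109
grip_force: 24.5
```

{"fn": "drive_tool", "kwargs": {"increments": [{"delta_pos": [36, -9, 0], "turn": 0, "jaw": -1}, {"delta_pos": [36, -9, 0], "turn": 0, "jaw": -1}, {"delta_pos": [36, -9, 0], "turn": 0, "jaw": -1}, {"delta_pos": [36, -9, 0], "turn": 0, "jaw": -1}, {"delta_pos": [28, -8, 0], "turn": 0, "jaw": -1}, {"delta_pos": [18, -5, 0], "turn": 0, "jaw": -1}, {"delta_pos": [0, 0, 0], "turn": 0, "jaw": -1}, {"delta_pos": [0, 0, 0], "turn": 0, "jaw": -1}]}}

```text
time: 27.98
tool_pos: [0.5958, 0.0404, 0.3695]
tcp_rot: [-2.604, -1.757, 0.002]
wrist_force: [-0.6, -0.2, -0.5]
width: 0.11
grip_force: 24.5
```

```bash
python3 go.py .5963 .0393 .244 68
```

```text
turn 0.0004 dx,dy,dz [ -0.9   0.9 125.5] pos [0.5958 0.0404 0.3695] tilt -1.0 t 27.98 w 0.11 q6 0.41
```

{"fn": "drive_tool", "kwargs": {"increments": [{"delta_pos": [-1, 1, 20], "turn": 0, "jaw": -1}, {"delta_pos": [0, 0, 35], "turn": 0, "jaw": -1}, {"delta_pos": [0, 0, 35], "turn": 0, "jaw": -1}, {"delta_pos": [0, 0, 18], "turn": 0, "jaw": -1}, {"delta_pos": [0, 0, 9], "turn": 0, "jaw": -1}, {"delta_pos": [0, 0, 4], "turn": 0, "jaw": -1}, {"delta_pos": [0, 0, 0], "turn": 0, "jaw": -1}, {"delta_pos": [0, 0, 0], "turn": 0, "jaw": -1}]}}

```text
time: 28.65
tool_pos: [0.5976, 0.0376, 0.2502]
tcp_rot: [2.606, 1.752, 0.003]
wrist_force: [-0.5, 0.5, -0.6]
width: 0.113
grip_force: 24.5
```

```bash
python3 go.py .5963 .0393 .244 68
```

```text
turn -0.0027 dx,dy,dz [ 1.1 -1.8  6.2] pos [0.5976 0.0376 0.2502] tilt -1.0 t 28.65 w 0.113 q6 0.41
```

{"fn": "drive_tool", "kwargs": {"increments": [{"delta_pos": [1, -1, 3], "turn": 0, "jaw": -1}, {"delta_pos": [0, 0, 2], "turn": 0, "jaw": -1}, {"delta_pos": [0, 0, 1], "turn": 0, "jaw": -1}, {"delta_pos": [0, 0, 0], "turn": 0, "jaw": -1}, {"delta_pos": [0, 0, 0], "turn": 0, "jaw": -0.5}, {"delta_pos": [0, 0, 0], "turn": 0, "jaw": -0.2}, {"delta_pos": [0, 0, 0], "turn": 0, "jaw": 0.1}, {"delta_pos": [0, 0, 0], "turn": 0, "jaw": 0.1}]}}

```text
time: 29.32
tool_pos: [0.596, 0.0395, 0.2425]
tcp_rot: [-2.606, -1.754, 0.001]
wrist_force: [0.8, -0.9, 0.1]
width: 0.553
grip_force: 0.0
```

{"fn": "drive_tool", "kwargs": {"increments": [{"delta_pos": [0, 0, -10], "turn": 0, "jaw": 0.1}, {"delta_pos": [0, 0, -30], "turn": 0, "jaw": 0.1}, {"delta_pos": [0, 0, -35], "turn": 0.12, "jaw": 0.3}, {"delta_pos": [0, 0, -30], "turn": 0.12, "jaw": 0.3}, {"delta_pos": [0, 0, 0], "turn": 0.12, "jaw": 0.3}, {"delta_pos": [0, 0, 0], "turn": 0.12, "jaw": 0.3}, {"delta_pos": [0, 0, 0], "turn": 0.12, "jaw": 0.3}, {"delta_pos": [0, 0, 0], "turn": 0.12, "jaw": 0.3}]}}

```text
time: 29.98
tool_pos: [0.5962, 0.0395, 0.3489]
tcp_rot: [3.059, 0.714, 0.002]
wrist_force: [-0.5, 0.2, 0.2]
width: 0.646
grip_force: 0.0
```

{"fn": "drive_tool", "kwargs": {"increments": [{"delta_pos": [0, 0, 0], "turn": 0.12, "jaw": 0.3}, {"delta_pos": [0, 0, 0], "turn": 0.12, "jaw": 0.3}, {"delta_pos": [0, 0, 0], "turn": 0.12, "jaw": 0.3}, {"delta_pos": [0, 0, 0], "turn": 0.12, "jaw": 0.3}, {"delta_pos": [0, 0, 0], "turn": 0.12, "jaw": 0.3}, {"delta_pos": [0, 0, 0], "turn": 0.12, "jaw": 0.3}, {"delta_pos": [0, 0, 0], "turn": 0.12, "jaw": 0.3}, {"delta_pos": [0, 0, 0], "turn": 0.08, "jaw": 0.3}]}}

```text
time: 30.65
tool_pos: [0.5961, 0.0395, 0.3484]
tcp_rot: [-3.058, 0.718, -0.001]
wrist_force: [0.3, -0.7, 0.5]
width: 0.648
grip_force: 0.0
```

```bash
python3 go.py .470 -.238 .239 -26.5
```

```text
turn 0.0016 dx,dy,dz [ 10.9 304.6 109.4] pos [0.5961 0.0395 0.3484] tilt -1.0 t 30.65 w 0.648 q6 2.06
```

{"fn": "drive_tool", "kwargs": {"increments": [{"delta_pos": [1, 34, 0], "turn": 0, "jaw": 0.3}, {"delta_pos": [1.5, 38, 0], "turn": 0, "jaw": 0.3}, {"delta_pos": [1.5, 38, 0], "turn": 0, "jaw": 0.3}, {"delta_pos": [1.5, 38, 0], "turn": 0, "jaw": 0.3}, {"delta_pos": [1.5, 38, 0], "turn": 0, "jaw": 0.3}, {"delta_pos": [1.5, 38, 0], "turn": 0, "jaw": 0.3}, {"delta_pos": [1.5, 38, 0], "turn": 0, "jaw": 0.3}, {"delta_pos": [1, 30, 0], "turn": 0, "jaw": 0.3}]}}

```text
time: 31.32
tool_pos: [0.4763, -0.2297, 0.3486]
tcp_rot: [3.059, -0.71, 0.001]
wrist_force: [0.1, 0.3, -0.5]
width: 0.648
grip_force: 0.0
```

{"fn": "drive_tool", "kwargs": {"increments": [{"delta_pos": [0, 12, 0], "turn": 0, "jaw": 0.3}, {"delta_pos": [0, 0, 25], "turn": 0, "jaw": 0.3}, {"delta_pos": [0, 0, 15], "turn": 0, "jaw": 0.3}, {"delta_pos": [0, 0, 0], "turn": 0, "jaw": 0.3}, {"delta_pos": [0, 0, 0], "turn": 0, "jaw": 0.3}]}}

```text
time: 31.73
tool_pos: [0.4721, -0.2379, 0.3072]
tcp_rot: [-3.06, 0.709, 0.003]
wrist_force: [0.3, 0.8, 0.5]
width: 0.645
grip_force: 0.0
```

```bash
python3 go.py .470 -.238 .240 -26.5
```

```text
turn 0.0074 dx,dy,dz [-1.8  1.  67.2] pos [ 0.4721 -0.2379  0.3072] tilt -1.0 t 31.73 w 0.645 q6 1.51
```

{"fn": "drive_tool", "kwargs": {"increments": [{"delta_pos": [-1, 1, 20], "turn": 0.007, "jaw": 0.3}, {"delta_pos": [0, 0, 25], "turn": 0, "jaw": 0.3}, {"delta_pos": [0, 0, 15], "turn": 0, "jaw": 0.3}, {"delta_pos": [0, 0, 7], "turn": 0, "jaw": 0.3}, {"delta_pos": [0, 0, 0], "turn": 0, "jaw": 0.3}, {"delta_pos": [0, 0, 0], "turn": 0, "jaw": 0.3}]}}

```text
time: 32.23
tool_pos: [0.4718, -0.2388, 0.2418]
tcp_rot: [3.058, -0.718, 0.002]
wrist_force: [0.6, -1.1, 0.5]
width: 0.647
grip_force: 0.0
```

{"fn": "drive_tool", "kwargs": {"increments": [{"delta_pos": [0, 0, 0], "turn": 0, "jaw": -0.2}, {"delta_pos": [0, 0, 0], "turn": 0, "jaw": -0.5}, {"delta_pos": [0, 0, 0], "turn": 0, "jaw": -0.7}, {"delta_pos": [0, 0, 0], "turn": 0, "jaw": -0.8}, {"delta_pos": [0, 0, 0], "turn": 0, "jaw": -1}, {"delta_pos": [0, 0, 0], "turn": 0, "jaw": -1}, {"delta_pos": [0, 0, 0], "turn": 0, "jaw": -1}]}}

```text
time: 32.82
tool_pos: [0.4715, -0.2391, 0.2416]
tcp_rot: [3.058, -0.72, 0.002]
wrist_force: [-0.7, 1.1, 5.5]
width: 0.109
grip_force: 26.7
```

```bash
python3 go.py .4807 .0549 .37 -26.5
```

```text
turn 0.0002 dx,dy,dz [-122.9 -267.2 -128.4] pos [ 0.4715 -0.2391  0.2416] tilt -1.0 t 32.82 w 0.109 q6 1.52
```

{"fn": "drive_tool", "kwargs": {"increments": [{"delta_pos": [0, 0, -10], "turn": 0, "jaw": -1}, {"delta_pos": [0, 0, -25], "turn": 0, "jaw": -1}, {"delta_pos": [0, 0, -35], "turn": 0, "jaw": -1}, {"delta_pos": [0, 0, -35], "turn": 0, "jaw": -1}, {"delta_pos": [0, 0, -25], "turn": 0, "jaw": -1}, {"delta_pos": [-6, -14, 0], "turn": 0, "jaw": -1}, {"delta_pos": [-12, -27, 0], "turn": 0, "jaw": -1}, {"delta_pos": [-15, -34, 0], "turn": 0, "jaw": -1}]}}

```text
time: 33.48
tool_pos: [0.4749, -0.1576, 0.3719]
tcp_rot: [3.056, -0.724, 0.003]
wrist_force: [0.2, 0.2, -0.2]
width: 0.108
grip_force: 25.8
```

{"fn": "drive_tool", "kwargs": {"increments": [{"delta_pos": [-15, -34, 0], "turn": 0, "jaw": -1}, {"delta_pos": [-15, -34, 0], "turn": 0, "jaw": -1}, {"delta_pos": [-15, -34, 0], "turn": 0, "jaw": -1}, {"delta_pos": [-15, -34, 0], "turn": 0, "jaw": -1}, {"delta_pos": [-15, -33, 0], "turn": 0, "jaw": -1}, {"delta_pos": [-11, -22, 0], "turn": 0, "jaw": -1}, {"delta_pos": [0, 0, 0], "turn": 0, "jaw": -1}, {"delta_pos": [0, 0, 0], "turn": 0, "jaw": -1}]}}

```text
time: 34.15
tool_pos: [0.4827, 0.0534, 0.3706]
tcp_rot: [3.059, -0.714, -0.001]
wrist_force: [-0.4, -0.3, -0.8]
width: 0.111
grip_force: 25.8
```

```bash
python3 go.py .482 .0542 .2416 -26.5
```

```text
turn 0.0036 dx,dy,dz [ -1.   -0.4 129. ] pos [0.4827 0.0534 0.3706] tilt -1.0 t 34.15 w 0.111 q6 2.09
```

{"fn": "drive_tool", "kwargs": {"increments": [{"delta_pos": [-1, 0, 20], "turn": 0, "jaw": -1}, {"delta_pos": [0, 0, 35], "turn": 0, "jaw": -1}, {"delta_pos": [0, 0, 35], "turn": 0, "jaw": -1}, {"delta_pos": [0, 0, 20], "turn": 0, "jaw": -1}, {"delta_pos": [0, 0, 10], "turn": 0, "jaw": -1}, {"delta_pos": [0, 0, 5], "turn": 0, "jaw": -1}, {"delta_pos": [0, 0, 0], "turn": 0, "jaw": -1}, {"delta_pos": [0, 0, 0], "turn": 0, "jaw": -1}]}}

```text
time: 34.82
tool_pos: [0.4831, 0.0523, 0.2469]
tcp_rot: [-3.057, 0.721, -0.003]
wrist_force: [-0.0, -0.0, 0.8]
width: 0.111
grip_force: 25.8
```

```bash
python3 go.py .482 .0542 .2416 -26.5
```

```text
turn -0.0004 dx,dy,dz [-1.9 -1.2  5.3] pos [0.4831 0.0523 0.2469] tilt -1.0 t 34.82 w 0.111 q6 2.09
```

{"fn": "drive_tool", "kwargs": {"increments": [{"delta_pos": [-2, -1, 3], "turn": 0, "jaw": -1}, {"delta_pos": [0, 0, 2], "turn": 0, "jaw": -1}, {"delta_pos": [0, 0, 0], "turn": 0, "jaw": -1}, {"delta_pos": [0, 0, 0], "turn": 0, "jaw": -1}, {"delta_pos": [0, 0, 0], "turn": 0, "jaw": -0.5}, {"delta_pos": [0, 0, 0], "turn": 0, "jaw": -0.2}, {"delta_pos": [0, 0, 0], "turn": 0, "jaw": 0.1}, {"delta_pos": [0, 0, 0], "turn": 0, "jaw": 0.1}]}}

```text
time: 35.48
tool_pos: [0.4808, 0.0545, 0.2406]
tcp_rot: [3.058, -0.719, -0.0]
wrist_force: [0.4, -0.3, 0.2]
width: 0.557
grip_force: 0.0
```

{"fn": "drive_tool", "kwargs": {"increments": [{"delta_pos": [0, 0, -10], "turn": 0, "jaw": 0.1}, {"delta_pos": [0, 0, -30], "turn": 0, "jaw": 0.1}, {"delta_pos": [0, 0, -35], "turn": -0.12, "jaw": 0.3}, {"delta_pos": [0, 0, -30], "turn": -0.12, "jaw": 0.3}, {"delta_pos": [0, 0, 0], "turn": -0.12, "jaw": 0.3}, {"delta_pos": [0, 0, 0], "turn": -0.12, "jaw": 0.3}, {"delta_pos": [0, 0, 0], "turn": -0.12, "jaw": 0.3}, {"delta_pos": [0, 0, 0], "turn": -0.12, "jaw": 0.3}]}}

```text
time: 36.15
tool_pos: [0.4809, 0.0545, 0.3469]
tcp_rot: [3.114, 0.413, 0.002]
wrist_force: [-0.8, -0.2, -0.2]
width: 0.649
grip_force: 0.0
```

{"fn": "drive_tool", "kwargs": {"increments": [{"delta_pos": [0, 0, 0], "turn": -0.12, "jaw": 0.3}, {"delta_pos": [0, 0, 0], "turn": -0.06, "jaw": 0.3}, {"delta_pos": [0, 0, 0], "turn": 0, "jaw": 0.3}]}}

```text
time: 36.4
tool_pos: [0.4809, 0.0545, 0.3464]
tcp_rot: [3.066, 0.684, 0.001]
wrist_force: [0.4, -0.2, -1.1]
width: 0.654
grip_force: 0.0
```

```bash
python3 go.py .5112 -.3207 .233 25
```

```text
turn 0.0029 dx,dy,dz [-131.1  352.9  113.4] pos [0.4809 0.0545 0.3464] tilt -1.0 t 36.4 w 0.654 q6 1.19
```

{"fn": "drive_tool", "kwargs": {"increments": [{"delta_pos": [-12, 32, 0], "turn": 0, "jaw": 0.3}, {"delta_pos": [-13, 35, 0], "turn": 0, "jaw": 0.3}, {"delta_pos": [-13, 35, 0], "turn": 0, "jaw": 0.3}, {"delta_pos": [-13, 35, 0], "turn": 0, "jaw": 0.3}, {"delta_pos": [-13, 35, 0], "turn": 0, "jaw": 0.3}, {"delta_pos": [-13, 35, 0], "turn": 0, "jaw": 0.3}, {"delta_pos": [-13, 35, 0], "turn": 0, "jaw": 0.3}, {"delta_pos": [-13, 35, 0], "turn": 0, "jaw": 0.3}], "grip_force": 35}}

```text
time: 37.07
tool_pos: [0.5048, -0.2419, 0.3463]
tcp_rot: [3.067, 0.678, 0.001]
wrist_force: [-0.3, -0.1, 0.4]
width: 0.651
grip_force: 0.0
```

{"fn": "drive_tool", "kwargs": {"increments": [{"delta_pos": [-13, 35, 0], "turn": 0, "jaw": 0.3}, {"delta_pos": [-13, 35, 0], "turn": 0, "jaw": 0.3}, {"delta_pos": [0, 5, 25], "turn": 0, "jaw": 0.3}, {"delta_pos": [0, 0, 15], "turn": 0, "jaw": 0.3}, {"delta_pos": [0, 0, 0], "turn": 0, "jaw": 0.3}, {"delta_pos": [0, 0, 0], "turn": 0, "jaw": 0.3}]}}

```text
time: 37.57
tool_pos: [0.5127, -0.3188, 0.3047]
tcp_rot: [-3.065, -0.679, 0.003]
wrist_force: [0.1, -0.1, -0.1]
width: 0.653
grip_force: 0.0
```

```bash
python3 go.py .5112 -.3207 .233 25
```

```text
turn -0.0002 dx,dy,dz [-2.2  1.1 71.7] pos [ 0.5127 -0.3188  0.3047] tilt -1.0 t 37.57 w 0.653 q6 0.54
```

{"fn": "drive_tool", "kwargs": {"increments": [{"delta_pos": [-2, 1, 20], "turn": 0, "jaw": 0.3}, {"delta_pos": [0, 0, 25], "turn": 0, "jaw": 0.3}, {"delta_pos": [0, 0, 18], "turn": 0, "jaw": 0.3}, {"delta_pos": [0, 0, 8], "turn": 0, "jaw": 0.3}, {"delta_pos": [0, 0, 0], "turn": 0, "jaw": 0.3}, {"delta_pos": [0, 0, 0], "turn": 0, "jaw": 0.3}]}}

```text
time: 38.07
tool_pos: [0.5125, -0.3206, 0.2358]
tcp_rot: [3.066, 0.683, 0.001]
wrist_force: [-0.5, 0.5, 0.2]
width: 0.649
grip_force: 0.0
```

{"fn": "drive_tool", "kwargs": {"increments": [{"delta_pos": [0, 0, 0], "turn": 0, "jaw": -0.3}, {"delta_pos": [0, 0, 0], "turn": 0, "jaw": -0.5}, {"delta_pos": [0, 0, 0], "turn": 0, "jaw": -0.7}, {"delta_pos": [0, 0, 0], "turn": 0, "jaw": -1}, {"delta_pos": [0, 0, 0], "turn": 0, "jaw": -1}, {"delta_pos": [0, 0, 0], "turn": 0, "jaw": -1}]}}

```text
time: 38.57
tool_pos: [0.5125, -0.321, 0.2361]
tcp_rot: [3.065, 0.682, 0.003]
wrist_force: [0.2, 1.1, 6.6]
width: 0.223
grip_force: 35.3
```

```bash
python3 go.py .526 -.0513 .37 25
```

```text
turn 0.0014 dx,dy,dz [ 126.2 -238.7 -133.9] pos [ 0.5125 -0.321   0.2361] tilt -1.0 t 38.57 w 0.223 q6 0.53
```

{"fn": "drive_tool", "kwargs": {"increments": [{"delta_pos": [0, 0, -10], "turn": 0, "jaw": -1}, {"delta_pos": [0, 0, -25], "turn": 0, "jaw": -1}, {"delta_pos": [0, 0, -35], "turn": 0, "jaw": -1}, {"delta_pos": [0, 0, -35], "turn": 0, "jaw": -1}, {"delta_pos": [0, 0, -30], "turn": 0, "jaw": -1}, {"delta_pos": [8, -15, 0], "turn": 0, "jaw": -1}, {"delta_pos": [15, -28, 0], "turn": 0, "jaw": -1}, {"delta_pos": [16, -30, 0], "turn": 0, "jaw": -1}]}}

```text
time: 39.23
tool_pos: [0.5159, -0.2379, 0.3702]
tcp_rot: [3.067, 0.678, 0.001]
wrist_force: [0.5, -0.1, -1.1]
width: 0.227
grip_force: 34.8
```

{"fn": "drive_tool", "kwargs": {"increments": [{"delta_pos": [16, -30, 0], "turn": 0, "jaw": -1}, {"delta_pos": [16, -30, 0], "turn": 0, "jaw": -1}, {"delta_pos": [16, -30, 0], "turn": 0, "jaw": -1}, {"delta_pos": [16, -30, 0], "turn": 0, "jaw": -1}, {"delta_pos": [15, -28, 0], "turn": 0, "jaw": -1}, {"delta_pos": [9, -17, 0], "turn": 0, "jaw": -1}, {"delta_pos": [0, 0, 0], "turn": 0, "jaw": -1}, {"delta_pos": [0, 0, 0], "turn": 0, "jaw": -1}]}}

```text
time: 39.9
tool_pos: [0.5255, -0.0501, 0.369]
tcp_rot: [-3.066, -0.686, 0.002]
wrist_force: [0.3, 0.5, -2.3]
width: 0.222
grip_force: 35.0
```

```bash
python3 go.py .527 -.0513 .2365 25
```

```text
turn 0.0041 dx,dy,dz [  0.9   1.7 132.5] pos [ 0.5255 -0.0501  0.369 ] tilt -1.0 t 39.9 w 0.222 q6 0.99
```

{"fn": "drive_tool", "kwargs": {"increments": [{"delta_pos": [0, 1, 20], "turn": 0, "jaw": -1}, {"delta_pos": [0, 0, 35], "turn": 0, "jaw": -1}, {"delta_pos": [0, 0, 35], "turn": 0, "jaw": -1}, {"delta_pos": [0, 0, 20], "turn": 0, "jaw": -1}, {"delta_pos": [0, 0, 10], "turn": 0, "jaw": -1}, {"delta_pos": [0, 0, 6], "turn": 0, "jaw": -1}, {"delta_pos": [0, 0, 2], "turn": 0, "jaw": -1}, {"delta_pos": [0, 0, 0], "turn": 0, "jaw": -1}]}}

```text
time: 40.57
tool_pos: [0.527, -0.0528, 0.2424]
tcp_rot: [3.066, 0.681, 0.002]
wrist_force: [-1.0, 0.4, -0.8]
width: 0.221
grip_force: 34.9
```

```bash
python3 go.py .527 -.0513 .2365 25
```

```text
turn 0.0009 dx,dy,dz [ 0.6 -1.3  5.9] pos [ 0.527  -0.0528  0.2424] tilt -1.0 t 40.57 w 0.221 q6 0.99
```

Set down, release, lift and swing away from the camera's view.

{"fn": "drive_tool", "kwargs": {"increments": [{"delta_pos": [0, -1, 3], "turn": 0, "jaw": -1}, {"delta_pos": [0, 0, 2], "turn": 0, "jaw": -1}, {"delta_pos": [0, 0, 0.5], "turn": 0, "jaw": -1}, {"delta_pos": [0, 0, 0], "turn": 0, "jaw": -1}, {"delta_pos": [0, 0, 0], "turn": 0, "jaw": -0.4}, {"delta_pos": [0, 0, 0], "turn": 0, "jaw": 0.1}, {"delta_pos": [0, 0, 0], "turn": 0, "jaw": 0.1}, {"delta_pos": [0, 0, 0], "turn": 0, "jaw": 0.1}]}}

```text
time: 41.23
tool_pos: [0.5262, -0.0513, 0.2365]
tcp_rot: [3.066, 0.682, 0.001]
wrist_force: [-0.5, 0.2, -0.5]
width: 0.552
grip_force: 0.0
```

{"fn": "drive_tool", "kwargs": {"increments": [{"delta_pos": [0, 0, -10], "turn": 0, "jaw": 0.1}, {"delta_pos": [0, 0, -30], "turn": 0, "jaw": 0.1}, {"delta_pos": [0, 0, -35], "turn": 0, "jaw": 0.1}, {"delta_pos": [0, 0, -35], "turn": 0, "jaw": 0.1}, {"delta_pos": [0, 0, -20], "turn": 0, "jaw": 0.1}, {"delta_pos": [-16, 30, 0], "turn": 0, "jaw": 0.1}, {"delta_pos": [-16, 33, 0], "turn": 0, "jaw": 0.1}, {"delta_pos": [-16, 33, 0], "turn": 0, "jaw": 0.1}]}}

```text
time: 41.9
tool_pos: [0.5234, -0.1592, 0.3684]
tcp_rot: [3.064, 0.685, 0.004]
wrist_force: [-0.6, -0.8, -0.5]
width: 0.549
grip_force: 0.0
```

{"fn": "drive_tool", "kwargs": {"increments": [{"delta_pos": [-16, 33, 0], "turn": 0, "jaw": 0.1}, {"delta_pos": [-16, 33, 0], "turn": 0, "jaw": 0.1}, {"delta_pos": [-16, 33, 0], "turn": 0, "jaw": 0.1}, {"delta_pos": [-16, 33, 0], "turn": 0, "jaw": 0.1}, {"delta_pos": [-16, 33, 0], "turn": 0, "jaw": 0.1}, {"delta_pos": [-10, 20, 0], "turn": 0, "jaw": 0.1}, {"delta_pos": [0, 0, 0], "turn": 0, "jaw": 0.1}, {"delta_pos": [0, 0, 0], "turn": 0, "jaw": 0.1}]}}

```text
time: 42.57
tool_pos: [0.5198, -0.3656, 0.3667]
tcp_rot: [-3.067, -0.678, -0.0]
wrist_force: [0.8, 0.7, -0.2]
width: 0.545
grip_force: 0.0
```

```bash
python3 - <<'E'
from h import *
c=cam('top');im=c['pixels'][165:265,200:300]
c2=cam('side')['pixels'][130:270,120:300]
cv2.imwrite('pics/end.png',cv2.cvtColor(np.hstack([cv2.resize(im,(400,400),interpolation=cv2.INTER_CUBIC),cv2.resize(c2,(400,400),interpolation=cv2.INTER_CUBIC)]),cv2.COLOR_RGB2BGR))
E
```

```text
(no output)
```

View pics/end.png

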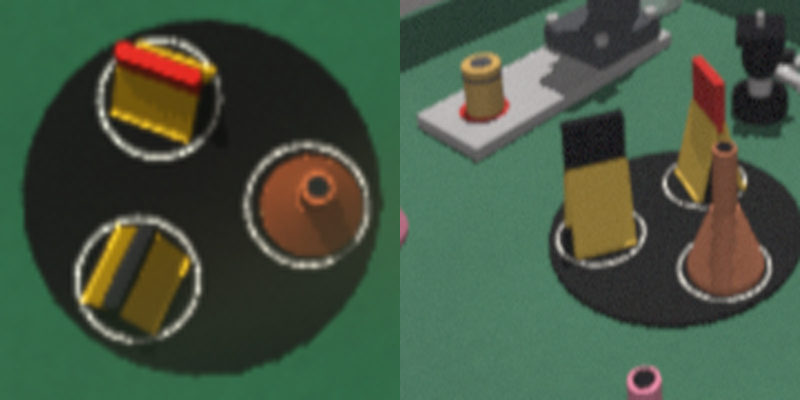

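Both tents and the funnel stand upright in their own rings (red 160,98; black 138,278; funnel 313,205), within about 3 mm of the start crop. The die stands on the red disc (484,85 at right). I hand it in.

```bash
python3 -c "
from workcell import bot
print(bot.finish_job())"
```

```text
the job is handed in; nothing more can be done
None
```

The job is handed in, with no verdict shown. In the last pictures the die stands upright on the press's red disc, and both tents and the funnel stand upright in their own rings, about 3 mm or less from their start spots; the run took about 43 s of the 141 s allowed.

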